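Sort push-lock buttons by actuation force

TASK

Check the three push-lock buttons in the rack one after another, beginning with the one nearest the reject tray: push each button straight down, slowly, until it clicks and locks down or you are pushing with 10 newtons, and never noticeably harder than that. A button that locks is good and stays in the rack, locked down; any unit whose button springs back up after 10 newtons is too stiff: take it out by its bezel and set it down gently, standing upright, in the reject tray. Leave everything else on the bench where it is.

Things in the scene. Friction and masses are not known exactly. Their poses are not given: they have to be found in the camera images.
- rack: fixed grey plastic rack 74 x 250 x 22 mm standing on the bench, origin at the centre of its underside, z up, y along the row of three pockets; the reject tray stands off its +y end
- reject_tray: fixed white open tray, 120 x 160 x 25 mm outside, walls and floor 4 mm thick, origin at the centre of its underside, y along its 160 mm side; inside 112 x 152 mm, it takes up to three units standing side by side along y
- unit_1: look-alike push-lock button unit, 72 mm tall, 0.1 to 0.3 kg; origin at the centre of its underside, z up, x along the block's 40 mm side. Upwards: black contact block 40 x 30 x 36 mm, neck 22 mm across, round steel bezel 30 mm across at 52 to 62 mm (grip it here), then the black button. Its spring force cannot be seen and is new each time. It stands in the end pocket nearest the reject tray.
- cap_1: the button of unit_1: black cylinder 23 mm across, 10 mm proud of the bezel when up, 5 mm when locked; it sits on an over-travel spring, 8 N per mm, 1.8 mm at most; origin at the centre of its top face, z up
- plunger_1 (a joint): how far the button of unit_1 is down, in m (squash of its over-travel spring not counted): 0 = up, end stop 0.006. Resistance climbs to its peak about 1 mm down (4.5 to 21 N, new each time, for each unit its own), fades, snaps through with a click at about 2.4 mm and the button stays locked at 0.005. Let go before the click it springs back up
- slot_1 (a point): floor centre of the pocket of unit_1: 43 mm (rack x) by 33 mm (rack y) wide, 16 mm deep (its floor 6 mm above the bench); the pockets are 75 mm apart
- unit_2: look-alike push-lock button unit, 72 mm tall, 0.1 to 0.3 kg; origin at the centre of its underside, z up, x along the block's 40 mm side. Upwards: black contact block 40 x 30 x 36 mm, neck 22 mm across, round steel bezel 30 mm across at 52 to 62 mm (grip it here), then the black button. Its spring force cannot be seen and is new each time. It stands in the middle pocket.
- cap_2: the button of unit_2: black cylinder 23 mm across, 10 mm proud of the bezel when up, 5 mm when locked; it sits on an over-travel spring, 8 N per mm, 1.8 mm at most; origin at the centre of its top face, z up
- plunger_2 (a joint): how far the button of unit_2 is down, in m (squash of its over-travel spring not counted): 0 = up, end stop 0.006. Resistance climbs to its peak about 1 mm down (4.5 to 21 N, new each time, for each unit its own), fades, snaps through with a click at about 2.4 mm and the button stays locked at 0.005. Let go before the click it springs back up
- slot_2 (a point): floor centre of the pocket of unit_2: 43 mm (rack x) by 33 mm (rack y) wide, 16 mm deep (its floor 6 mm above the bench); the pockets are 75 mm apart
- unit_3: look-alike push-lock button unit, 72 mm tall, 0.1 to 0.3 kg; origin at the centre of its underside, z up, x along the block's 40 mm side. Upwards: black contact block 40 x 30 x 36 mm, neck 22 mm across, round steel bezel 30 mm across at 52 to 62 mm (grip it here), then the black button. Its spring force cannot be seen and is new each time. It stands in the end pocket farthest from the reject tray.
- cap_3: the button of unit_3: black cylinder 23 mm across, 10 mm proud of the bezel when up, 5 mm when locked; it sits on an over-travel spring, 8 N per mm, 1.8 mm at most; origin at the centre of its top face, z up
- plunger_3 (a joint): how far the button of unit_3 is down, in m (squash of its over-travel spring not counted): 0 = up, end stop 0.006. Resistance climbs to its peak about 1 mm down (4.5 to 21 N, new each time, for each unit its own), fades, snaps through with a click at about 2.4 mm and the button stays locked at 0.005. Let go before the click it springs back up
- slot_3 (a point): floor centre of the pocket of unit_3: 43 mm (rack x) by 33 mm (rack y) wide, 16 mm deep (its floor 6 mm above the bench); the pockets are 75 mm apart
- multimeter: bystander: black and red hand multimeter lying on its back, 150 x 78 x 37 mm, origin at the centre of its underside
- screwdriver: bystander: screwdriver with a black handle lying on the bench, 190 mm long, 26 mm thick, origin under its middle, x along it
- bottle: bystander: clear drink bottle with a blue cap, 64 mm across, 190 mm tall, standing, origin at the centre of its underside
There are look-alikes about, which are no part of the job. What is shaped like the unit_1 but purple or red is not meant.

How it is judged:
By the outcome, as a careful person would: the job done as asked, in the order asked, and still so for the second after the job is handed in, with the robot touching nothing.
It also fails if it takes over 72 s, if anything falls off the work surface, if the arm or the gripper's body presses on something with over 40 N, if the wrist force passes 120 N, or if a joint passes its speed limit or range.

ROBOT

A 6-joint arm with a two-finger parallel gripper is mounted at the origin on the work surface. World frame = base frame: x ahead of the robot, y to its left, z up, the work surface at z = 0. Lengths are in m, angles in rad, forces in N, time in s.
With the tool pointing down it reaches from about 0.325 to 0.775 m from the base axis. Payload 5.5 kg.
Tool frame: the origin (TCP) lies midway between the tips of the shut fingers; the grasp point (between the pads) lies 19 mm behind it; z points along the fingers, y is the line along which they close (so a half turn about z gives the same grasp; the last joint's range is limited). The gripper opens to 85 mm and grips with 20 to 120 N. Pads are 22 mm wide; open, the fingers measure 114 mm over their backs; the gripper's body (76 mm by 85 mm) begins 54 mm behind the grasp point. The pads swing forward as they close: fully open they stand 13 mm farther back than shut.
Start: joints at [1.115, 0.091, 1.231, -0, 1.82, -0.057], TCP at [0.233, 0.553, 0.231] pointing down, gripper open.
Joint ranges: [-2.87, 2.87], [-0.86, 2.18], [0.17, 2.46], [-1.51, 4.65], [0.06, 2.69], [-2.65, 2.65]. Speed limits (rad/s): [2.57, 2.57, 3.01, 3.14, 3.14, 3.14].

INTERFACE

Orientations are given as a unit quaternion [w, x, y, z].
In Python, from plant import robot gives the robot as it stands. The module is installed in compiled form; this text tells all that it offers.
- The arm moves only by the tool jog_arm, never from a script. Its argument "deltas" is a list of rows, each an object of numbers: "x", "y", "z": the shift along the tool's x, y, z scaled (see below); "ax", "ay", "az": the turn, a rotation vector about the tool's x, y, z scaled (see below); "hand": the closure in counts, from 0 (fully open) to 255 (shut). In form: [{"x": .., "y": .., "z": .., "ax": .., "ay": .., "az": .., "hand": ..}, ...]. A call has 1 to 8 rows; each row shifts and turns the commanded pose from where the row before left it, along the tool's axes as they then stand; what a row does not reach is not made up. The controller multiplies each number of a shift by 25 mm and each number of a turn by 0.12 rad. A row lasts 1/12 s, in which the tool goes at most 41.7 mm and 7.16 degrees, less where a joint would pass 70% of its speed; a pose out of reach is approached as far as the arm can. A call with a number of a shift or a turn outside -1 to 1 is refused whole. A call with a gripper value outside its range is refused whole. The fingers move at their own pace and stop on an object; "newtons" is the grip in N (left out, the last holds). Time passes only in rows, so rows that do not move let the fingers close. It gives the time, the measured TCP pose, the force, the opening and the grip force at its end, in the units of the state.
- robot.read_state(): the state, without advancing time (a new reading comes with each control period).
- robot.get_image(name): name is "side" or "top" or "wrist"; returns a dict with "color" (420x560x3 uint8, red, green, blue), "range_z" (420x560 float32, m along the optical axis (not along the pixel's ray), 0 where there is no reading), "fovy" (degrees; the focal length in pixels is half the picture's height over the tangent of half this angle, whatever the lens; pixels are square), "cx", "cy" (the principal point, pixels), "world_from_camera" (4x4, takes a point from camera to world coordinates); the wrist camera has in their place "hand_eye" (4x4, takes a point from camera to tool coordinates, whose origin is the TCP and whose axes are the flange's). Camera axes: x right, y down, z forward; pixel columns grow to the right and rows downward; lengths in m; the calibration is good to about 2 mm. A picture is of the moment at which its call begins: read the wrist's pose just before it.
- robot.hand_in(): hands the job in; it is judged then, once.
The state is a dict: "time": time; "joints": joint angles; "qd": joint speeds; "tau": joint torques, N m; "tool_pos": TCP position; "tool_rot": TCP orientation; "wrist_force": force on the tool from outside, world axes, zero at the start; "torque": the same for the moment, N m; "opening": opening from 0.0 (shut) to 1.0 (fully open); "gripper_force": force on a finger pad.
Only numpy, scipy, OpenCV 4.12 (cv2) and the standard library are available. Lean on these libraries where they do the work, as an engineer would, in place of code of your own. Each camera call takes 0.05 s, during which the arm holds its last target. There are 200 camera calls.

## Working session

There is one attempt and no reset: what is moved stays moved. The work goes in short steps, Python scripts to look and compute and a tool call to move; the robot and the scene stay as the last step left them, time stands still between calls to the robot, and variables do not carry over. Pictures are saved under pics/ and viewed, at most 10 in all, crops included, and the job is handed in when it is done.

Besides the shell and the picture viewer there is one more tool, called after "Emit:" as a command line: name --argument value ..., lists and objects as JSON in quotes. jog_arm: Moves the arm, as the interface text tells. Shifts and turns lie within -1 to 1; 1 stands for 25 mm of shift or 0.12 rad of turn. Its arguments: {"type":"object","properties":{"deltas":{"type":"array","items":{"type":"object","properties":{"x":{"type":"number","minimum":-1,"maximum":1},"y":{"type":"number","minimum":-1,"maximum":1},"z":{"type":"number","minimum":-1,"maximum":1},"ax":{"type":"number","minimum":-1,"maximum":1},"ay":{"type":"number","minimum":-1,"maximum":1},"az":{"type":"number","minimum":-1,"maximum":1},"hand":{"type":"number"}}}},"newtons":{"type":"number"}},"required":["deltas"]}

```bash
mkdir -p pics
cat > h.py <<'E'
import numpy as np, cv2, pickle
from plant import robot
def grab(n):
    s=robot.read_state(); d=robot.get_image(n); d['s']=s
    pickle.dump(d,open(f'{n}.pkl','wb')); return d
def load(n): return pickle.load(open(f'{n}.pkl','rb'))
def f(d): return 210/np.tan(np.radians(d['fovy'])/2)
def pts(d):
    z=d['range_z']; v,u=np.mgrid[0:z.shape[0],0:z.shape[1]]
    P=np.stack([(u-d['cx'])*z/f(d),(v-d['cy'])*z/f(d),z],-1)
    if 'world_from_camera' in d: T=d['world_from_camera']
    else:
        from scipy.spatial.transform import Rotation as R
        T=np.eye(4); q=d['s']['tool_rot']; T[:3,:3]=R.from_quat([q[1],q[2],q[3],q[0]]).as_matrix(); T[:3,3]=d['s']['tool_pos']; T=T@d['hand_eye']
    return P@T[:3,:3].T+T[:3,3]
E
python3 - <<'E'
from h import *
for n in ('top','side'):
    d=grab(n); cv2.imwrite(f'pics/{n}0.png',d['color'][:,:,::-1])
print(robot.read_state())
E
```

```text
{'time': 0.1, 'joints': array([ 1.11531831e+00,  9.18181157e-02,  1.23176469e+00,  3.75030301e-06,
        1.81981060e+00, -5.67215101e-02]), 'qd': array([-0.00067097, -0.00087621, -0.00417222,  0.00106046,  0.00040018,
       -0.000833  ]), 'tau': array([ 2.65168164e-03, -4.60215855e+01, -4.19220579e+01, -2.67138375e-06,
        1.05603467e-02, -4.67371081e-05]), 'tool_pos': array([0.23286441, 0.55269364, 0.2302437 ]), 'tool_rot': array([-2.29832148e-04,  1.98059409e-01,  9.80189604e-01, -8.70549853e-04]), 'wrist_force': array([-0.37524814,  0.81720755,  0.25400384]), 'torque': array([-0.01068145, -0.01268206,  0.06942992]), 'gripper_force': 0.0, 'opening': 0.9996457731705906}
```

View pics/top0.png

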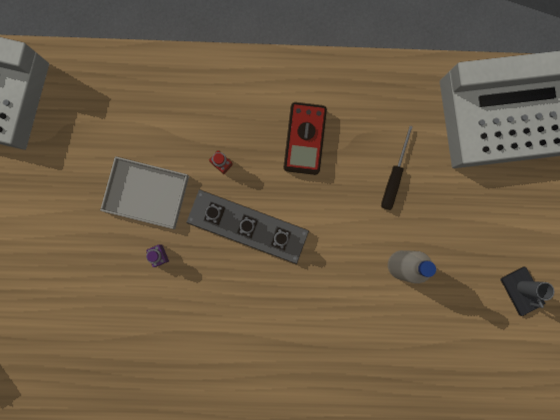

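View pics/side0.png

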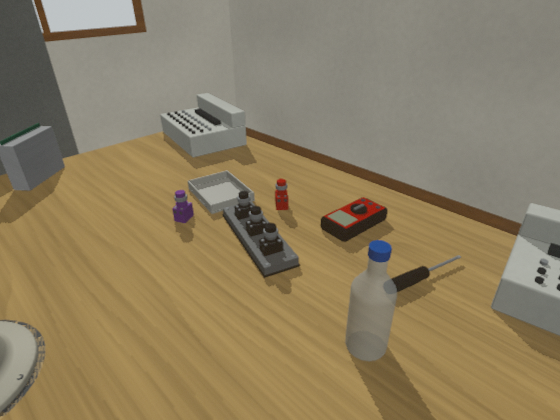

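The top view shows the tray at about (145,193) and the rack centred at about (248,227), with caps at (213,213), (247,226) and (281,239). The purple look-alike is at (157,256) and the red one at (221,161). Next I'll measure the positions.

Run:
```python
from h import *
d=load('top'); P=pts(d)
print(d['fovy'],d['world_from_camera'][:3,3])
for u,v in [(145,193),(248,227),(213,213),(247,226),(281,239),(157,256),(221,161),(427,269),(525,290)]: print((u,v),P[v,u].round(4))
# caps: points with z in .074-.084 near
for u,v in [(213,213),(247,226),(281,239)]:
    Q=P[v-12:v+13,u-12:u+13].reshape(-1,3)
    for lo,hi in [(.072,.084),(.063,.072),(.05,.063)]:
        m=(Q[:,2]>lo)&(Q[:,2]<hi); print(lo,m.sum(),Q[m].mean(0).round(4), ((Q[m].max(0)+Q[m].min(0))/2).round(4))
def rect(m):
    Q=P[m][:,:2].astype(np.float32); print(len(Q),cv2.minAreaRect(Q*1000))
Z=P[...,2]; M=np.zeros(Z.shape,bool); M[185:268,185:312]=1
rect(M&(Z>.016)&(Z<.027)&((P[...,0]<9)))
M[:]=0; M[155:232,98:188]=1; rect(M&(Z>.017)&(Z<.03))
w=grab('wrist'); cv2.imwrite('pics/w0.png',w['color'][:,:,::-1]); print(w['hand_eye'])
```

```text
43.66245411286962 [ 0.5029001  -0.09017434  1.13909606]
(145, 193) [0.6054 0.1785 0.0026]
(248, 227) [ 0.5359 -0.0498  0.0798]
(213, 213) [0.5621 0.0217 0.0801]
(247, 226) [ 0.5379 -0.0477  0.0783]
(281, 239) [ 0.5137 -0.1172  0.0778]
(157, 256) [0.4722 0.1323 0.071 ]
(221, 161) [0.67   0.0103 0.0698]
(427, 269) [ 0.4661 -0.3788  0.194 ]
(525, 290) [ 0.4238 -0.6217  0.0624]
0.072 99 [0.5649 0.0248 0.0785] [0.5651 0.0249 0.0776]
0.063 71 [0.5648 0.0235 0.0685] [0.5648 0.0252 0.068 ]
0.05 1 [0.5507 0.0274 0.0604] [0.5507 0.0274 0.0604]
0.072 101 [ 0.5394 -0.0456  0.0785] [ 0.5379 -0.0455  0.0778]
0.063 60 [ 0.5391 -0.0467  0.069 ] [ 0.5392 -0.0453  0.0682]
0.05 2 [ 0.5377 -0.0542  0.06  ] [ 0.5377 -0.0542  0.06  ]
0.072 100 [ 0.516  -0.1161  0.0788] [ 0.5168 -0.1161  0.0778]
0.063 63 [ 0.5159 -0.1161  0.0691] [ 0.5158 -0.1163  0.0682]<stdin>:9: RuntimeWarning: Mean of empty slice.
  ret = um.true_divide(
Traceback (most recent call last):
ValueError: zero-size array to reduction operation maximum which has no identity
```

Run:
```python
from h import *
d=load('top'); P=pts(d)
def rect(m):
    Q=P[m][:,:2].astype(np.float32); print(len(Q),cv2.minAreaRect(Q*1000))
Z=P[...,2]; M=np.zeros(Z.shape,bool); M[185:268,185:312]=1
rect(M&(Z>.016)&(Z<.027))
M[:]=0; M[155:232,98:188]=1; rect(M&(Z>.017)&(Z<.03))
w=load('top')
print(robot.read_state()['time'])
```

```text
3060 ((540.4568481445312, -45.15977478027344), (250.41944885253906, 74.04500579833984), 71.23370361328125)
592 ((603.4465942382812, 164.9443359375), (185.8762664794922, 119.86852264404297), 77.67845916748047)
0.1
```

Run:
```python
from h import *
d=load('top'); P=pts(d); Z=P[...,2]; C=d['color'].astype(int)
S=C.max(2)-C.min(2)
M=np.zeros(Z.shape,bool); M[150:235,95:187]=1
m=(M&(S<45)&(C.min(2)>90)&(Z<.032)).astype(np.uint8)
m=cv2.morphologyEx(m,cv2.MORPH_OPEN,np.ones((3,3)))
n,l,s,c=cv2.connectedComponentsWithStats(m); k=1+s[1:,4].argmax()
Q=P[l==k]; print(len(Q),cv2.minAreaRect((Q[:,:2]*1000).astype(np.float32)))
h=Q[Q[:,2]>.02]; print(len(h),cv2.minAreaRect((h[:,:2]*1000).astype(np.float32)))
fl=Q[Q[:,2]<.008]; print(len(fl),cv2.minAreaRect((fl[:,:2]*1000).astype(np.float32)),fl.mean(0))
```

```text
2923 ((598.101806640625, 164.17626953125), (132.09571838378906, 108.70264434814453), 77.67064666748047)
178 ((562.2378540039062, 142.69085693359375), (80.31441497802734, 159.9330291748047), 29.226045608520508)
2574 ((600.6068115234375, 167.59429931640625), (124.2686538696289, 105.35702514648438), 77.61647033691406) [0.60037565 0.16721971 0.00438917]
```

Emit:
jog_arm --deltas '[{"az":1,"hand":255},{"az":1,"hand":255},{"az":1,"hand":255},{"az":1,"hand":255},{"az":1,"hand":255},{"az":1,"hand":255},{"az":1,"hand":255},{"az":1,"hand":255}]' --newtons 30

```text
validation failed for argument at $.de...
```

Emit:
jog_arm --deltas '[{"az":1,"hand":255},{"az":1,"hand":255},{"az":1,"hand":255},{"az":1,"hand":255},{"az":0.5,"hand":255},{"hand":255}]'

```text
validation failed for argument at $.de...
```

Emit:
jog_arm --deltas '[{"x":0,"y":0,"z":0,"ax":0,"ay":0,"az":1,"hand":255},{"x":0,"y":0,"z":0,"ax":0,"ay":0,"az":1,"hand":255},{"x":0,"y":0,"z":0,"ax":0,"ay":0,"az":1,"hand":255},{"x":0,"y":0,"z":0,"ax":0,"ay":0,"az":1,"hand":255},{"x":0,"y":0,"z":0,"ax":0,"ay":0,"az":1,"hand":255},{"x":0,"y":0,"z":0,"ax":0,"ay":0,"az":1,"hand":255},{"x":0,"y":0,"z":0,"ax":0,"ay":0,"az":1,"hand":255},{"x":0,"y":0,"z":0,"ax":0,"ay":0,"az":1,"hand":255}]' --newtons 30

```text
time: 0.77
tool_pos: [0.2329, 0.5528, 0.2306]
tool_rot: [0.0, 0.631, 0.776, -0.001]
wrist_force: [-0.6, 0.0, -0.2]
opening: -0.002
gripper_force: 0.0
```

Emit:
jog_arm --deltas '[{"x":0,"y":0,"z":0,"ax":0,"ay":0,"az":1,"hand":255},{"x":0,"y":0,"z":0,"ax":0,"ay":0,"az":1,"hand":255},{"x":0,"y":0,"z":0,"ax":0,"ay":0,"az":1,"hand":255},{"x":0,"y":0,"z":0,"ax":0,"ay":0,"az":1,"hand":255},{"x":0,"y":0,"z":0,"ax":0,"ay":0,"az":0.5,"hand":255},{"x":-0.4,"y":0.5,"z":0,"ax":0,"ay":0,"az":0,"hand":255},{"x":-0.785,"y":0.968,"z":0,"ax":0,"ay":0,"az":0,"hand":255},{"x":-0.785,"y":0.968,"z":0,"ax":0,"ay":0,"az":0,"hand":255}]'

```text
time: 1.43
tool_pos: [0.2745, 0.4862, 0.2302]
tool_rot: [0.0, 0.812, 0.583, -0.001]
wrist_force: [1.0, -0.6, 0.5]
opening: 0.004
gripper_force: 0.0
```

Emit:
jog_arm --deltas '[{"x":-0.785,"y":0.968,"z":0,"ax":0,"ay":0,"az":0,"hand":255},{"x":-0.785,"y":0.968,"z":0,"ax":0,"ay":0,"az":0,"hand":255},{"x":-0.785,"y":0.968,"z":0,"ax":0,"ay":0,"az":0,"hand":255},{"x":-0.785,"y":0.968,"z":0,"ax":0,"ay":0,"az":0,"hand":255},{"x":-0.785,"y":0.968,"z":0,"ax":0,"ay":0,"az":0,"hand":255},{"x":-0.785,"y":0.968,"z":0,"ax":0,"ay":0,"az":0,"hand":255},{"x":-0.785,"y":0.968,"z":0,"ax":0,"ay":0,"az":0,"hand":255},{"x":-0.785,"y":0.968,"z":0,"ax":0,"ay":0,"az":0,"hand":255}]'

```text
time: 2.1
tool_pos: [0.4079, 0.2742, 0.2309]
tool_rot: [-0.0, 0.813, 0.582, -0.0]
wrist_force: [0.3, 0.6, 0.6]
opening: 0.001
gripper_force: 0.0
```

Emit:
jog_arm --deltas '[{"x":-0.785,"y":0.968,"z":0,"ax":0,"ay":0,"az":0,"hand":255},{"x":-0.785,"y":0.968,"z":0,"ax":0,"ay":0,"az":0,"hand":255},{"x":-0.785,"y":0.968,"z":0,"ax":0,"ay":0,"az":0,"hand":255},{"x":0,"y":0,"z":0,"ax":0,"ay":0,"az":0,"hand":255},{"x":0,"y":0,"z":0,"ax":0,"ay":0,"az":0,"hand":255}]'

```text
time: 2.52
tool_pos: [0.4576, 0.1953, 0.2307]
tool_rot: [-0.0, 0.814, 0.581, -0.001]
wrist_force: [-0.2, 0.7, 0.4]
opening: -0.0
gripper_force: 0.0
```

Run:
```python
from h import *
d=grab('wrist'); P=pts(d); cv2.imwrite('pics/w1.png',d['color'][:,:,::-1])
print(d['s']['tool_pos'],d['s']['tool_rot'],d['s']['wrist_force'])
```

```text
[0.45761896 0.19533575 0.23066794] [-2.65416045e-04  8.13986667e-01  5.80883227e-01 -5.57751420e-04] [-0.24580491  0.67054346  0.3611946 ]
```

View pics/w1.png

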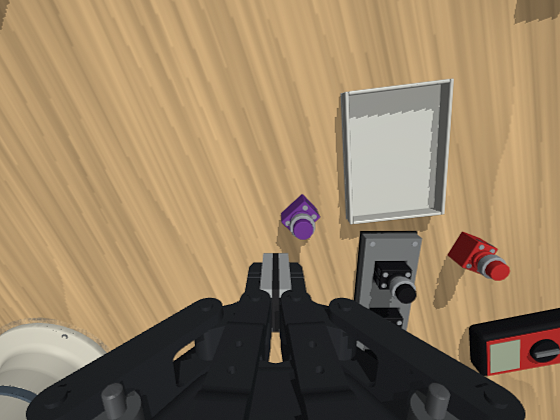

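The wrist view shows all of the tray rim, with corners at (343,94), (452,80), (443,213) and (350,222). It also shows cap 1 at (405,292) and the rack's near end at about (390,235). I'll refine the tray and cap 1 from this view's depth.

Run:
```python
from h import *
d=load('wrist'); P=pts(d); Z=P[...,2]
M=np.zeros(Z.shape,bool); M[75:228,335:460]=1
m=M&(Z>.021)&(Z<.03); print(m.sum(),cv2.minAreaRect((P[m][:,:2]*1000).astype(np.float32)))
for u,v in [(343,94),(452,80),(443,213),(350,222)]:
    r=np.array([(u-d['cx'])/f(d),(v-d['cy'])/f(d),1]); O=P[200,200]*0
    # project to z=.025
    from scipy.spatial.transform import Rotation as R
    q=d['s']['tool_rot']; T=np.eye(4); T[:3,:3]=R.from_quat(np.roll(q,-1)).as_matrix(); T[:3,3]=d['s']['tool_pos']; T=T@d['hand_eye']
    w=T[:3,:3]@r; t=(.025-T[2,3])/w[2]; print((T[:3,3]+t*w).round(4))
M[:]=0; M[278:306,390:420]=1; m=M&(Z>.075)&(Z<.083); p=P[m]; print(m.sum(),p.mean(0),cv2.minEnclosingCircle((p[:,:2]*1000).astype(np.float32)))
print(np.median(P[140:190,370:420],axis=(0,1)))
```

```text
1942 ((606.227294921875, 178.73736572265625), (159.91795349121094, 120.54138946533203), 77.6728286743164)
[0.5623 0.2679 0.025 ]
[0.6797 0.2427 0.025 ]
[0.6464 0.0901 0.025 ]
[0.5316 0.1167 0.025 ]
268 [0.56499461 0.02836677 0.07811183] ((565.41455078125, 27.64046859741211), 11.536542892456055)
[0.60725539 0.165332   0.00457027]
```

Emit:
jog_arm --deltas '[{"x":-0.715,"y":0.895,"z":0,"ax":0,"ay":0,"az":0.03,"hand":255},{"x":-0.715,"y":0.895,"z":0,"ax":0,"ay":0,"az":0,"hand":255},{"x":-0.715,"y":0.895,"z":0,"ax":0,"ay":0,"az":0,"hand":255},{"x":-0.715,"y":0.895,"z":0,"ax":0,"ay":0,"az":0,"hand":255},{"x":-0.715,"y":0.895,"z":0,"ax":0,"ay":0,"az":0,"hand":255},{"x":-0.715,"y":0.895,"z":0,"ax":0,"ay":0,"az":0,"hand":255},{"x":-0.715,"y":0.895,"z":0,"ax":0,"ay":0,"az":0,"hand":255},{"x":0,"y":0,"z":0,"ax":0,"ay":0,"az":0,"hand":255}]'

```text
time: 3.23
tool_pos: [0.566, 0.025, 0.2301]
tool_rot: [0.0, 0.815, 0.58, -0.001]
wrist_force: [0.1, 0.8, 0.2]
opening: 0.004
gripper_force: 0.0
```

Emit:
jog_arm --deltas '[{"x":0,"y":0,"z":0.95,"ax":0,"ay":0,"az":0,"hand":255},{"x":0,"y":0,"z":0.95,"ax":0,"ay":0,"az":0,"hand":255},{"x":0,"y":0,"z":0.95,"ax":0,"ay":0,"az":0,"hand":255},{"x":0,"y":0,"z":0.95,"ax":0,"ay":0,"az":0,"hand":255},{"x":0,"y":0,"z":0.95,"ax":0,"ay":0,"az":0,"hand":255},{"x":0,"y":0,"z":0.9,"ax":0,"ay":0,"az":0,"hand":255},{"x":0,"y":0,"z":0,"ax":0,"ay":0,"az":0,"hand":255},{"x":0,"y":0,"z":0,"ax":0,"ay":0,"az":0,"hand":255}]'

```text
time: 3.9
tool_pos: [0.5634, 0.0288, 0.0888]
tool_rot: [-0.001, 0.814, 0.581, -0.001]
wrist_force: [-0.1, 0.2, 0.5]
opening: -0.002
gripper_force: 0.0
```

Emit:
jog_arm --deltas '[{"x":-0.085,"y":0.1,"z":0,"ax":0,"ay":0,"az":0,"hand":255},{"x":0,"y":0,"z":0.1,"ax":0,"ay":0,"az":0,"hand":255},{"x":0,"y":0,"z":0.1,"ax":0,"ay":0,"az":0,"hand":255},{"x":0,"y":0,"z":0.1,"ax":0,"ay":0,"az":0,"hand":255},{"x":0,"y":0,"z":0.02,"ax":0,"ay":0,"az":0,"hand":255},{"x":0,"y":0,"z":0,"ax":0,"ay":0,"az":0,"hand":255}]'

```text
time: 4.4
tool_pos: [0.5663, 0.0244, 0.082]
tool_rot: [-0.0, 0.814, 0.581, -0.0]
wrist_force: [0.2, -0.3, -0.0]
opening: -0.003
gripper_force: 0.0
```

Emit:
jog_arm --deltas '[{"x":0,"y":0,"z":0.01,"ax":0,"ay":0,"az":0,"hand":255},{"x":0,"y":0,"z":0.01,"ax":0,"ay":0,"az":0,"hand":255},{"x":0,"y":0,"z":0.01,"ax":0,"ay":0,"az":0,"hand":255},{"x":0,"y":0,"z":0.01,"ax":0,"ay":0,"az":0,"hand":255},{"x":0,"y":0,"z":0.01,"ax":0,"ay":0,"az":0,"hand":255},{"x":0,"y":0,"z":0.01,"ax":0,"ay":0,"az":0,"hand":255},{"x":0,"y":0,"z":0.01,"ax":0,"ay":0,"az":0,"hand":255},{"x":0,"y":0,"z":0.01,"ax":0,"ay":0,"az":0,"hand":255}]'

```text
time: 5.07
tool_pos: [0.5663, 0.0245, 0.08]
tool_rot: [-0.0, 0.814, 0.581, -0.0]
wrist_force: [-0.6, -0.1, -0.2]
opening: -0.005
gripper_force: 0.0
```

Emit:
jog_arm --deltas '[{"x":0,"y":0,"z":0.01,"ax":0,"ay":0,"az":0,"hand":255},{"x":0,"y":0,"z":0.01,"ax":0,"ay":0,"az":0,"hand":255},{"x":0,"y":0,"z":0.01,"ax":0,"ay":0,"az":0,"hand":255},{"x":0,"y":0,"z":0.01,"ax":0,"ay":0,"az":0,"hand":255},{"x":0,"y":0,"z":0.01,"ax":0,"ay":0,"az":0,"hand":255},{"x":0,"y":0,"z":0.01,"ax":0,"ay":0,"az":0,"hand":255},{"x":0,"y":0,"z":0.01,"ax":0,"ay":0,"az":0,"hand":255},{"x":0,"y":0,"z":0.01,"ax":0,"ay":0,"az":0,"hand":255}]'

```text
time: 5.73
tool_pos: [0.5664, 0.0245, 0.078]
tool_rot: [0.0, 0.814, 0.581, 0.0]
wrist_force: [0.1, 0.4, -0.3]
opening: -0.003
gripper_force: 0.0
```

Emit:
jog_arm --deltas '[{"x":0,"y":0,"z":0.006,"ax":0,"ay":0,"az":0,"hand":255},{"x":0,"y":0,"z":0.006,"ax":0,"ay":0,"az":0,"hand":255},{"x":0,"y":0,"z":0.006,"ax":0,"ay":0,"az":0,"hand":255},{"x":0,"y":0,"z":0.006,"ax":0,"ay":0,"az":0,"hand":255},{"x":0,"y":0,"z":0,"ax":0,"ay":0,"az":0,"hand":255}]'

```text
time: 6.15
tool_pos: [0.5664, 0.0245, 0.0777]
tool_rot: [0.0, 0.814, 0.581, 0.0]
wrist_force: [-0.7, -0.6, 1.2]
opening: 0.004
gripper_force: 0.8
```

Emit:
jog_arm --deltas '[{"x":0,"y":0,"z":0.006,"ax":0,"ay":0,"az":0,"hand":255},{"x":0,"y":0,"z":0.006,"ax":0,"ay":0,"az":0,"hand":255},{"x":0,"y":0,"z":0.006,"ax":0,"ay":0,"az":0,"hand":255},{"x":0,"y":0,"z":0.006,"ax":0,"ay":0,"az":0,"hand":255},{"x":0,"y":0,"z":0,"ax":0,"ay":0,"az":0,"hand":255}]'

```text
time: 6.57
tool_pos: [0.5665, 0.0245, 0.0772]
tool_rot: [0.0, 0.814, 0.581, 0.0]
wrist_force: [-0.5, -0.0, 4.2]
opening: -0.002
gripper_force: 2.0
```

Emit:
jog_arm --deltas '[{"x":0,"y":0,"z":0.006,"ax":0,"ay":0,"az":0,"hand":255},{"x":0,"y":0,"z":0.006,"ax":0,"ay":0,"az":0,"hand":255},{"x":0,"y":0,"z":0.006,"ax":0,"ay":0,"az":0,"hand":255},{"x":0,"y":0,"z":0,"ax":0,"ay":0,"az":0,"hand":255}]'

```text
time: 6.9
tool_pos: [0.5665, 0.0245, 0.0769]
tool_rot: [0.0, 0.814, 0.581, 0.0]
wrist_force: [-1.7, -1.1, 4.9]
opening: 0.003
gripper_force: 2.8
```

Emit:
jog_arm --deltas '[{"x":0,"y":0,"z":0.006,"ax":0,"ay":0,"az":0,"hand":255},{"x":0,"y":0,"z":0.006,"ax":0,"ay":0,"az":0,"hand":255},{"x":0,"y":0,"z":0.006,"ax":0,"ay":0,"az":0,"hand":255},{"x":0,"y":0,"z":0,"ax":0,"ay":0,"az":0,"hand":255}]'

```text
time: 7.23
tool_pos: [0.5666, 0.0245, 0.0767]
tool_rot: [0.0, 0.814, 0.581, 0.0]
wrist_force: [-2.5, 0.3, 5.5]
opening: 0.001
gripper_force: 3.3
```

Emit:
jog_arm --deltas '[{"x":0,"y":0,"z":0.006,"ax":0,"ay":0,"az":0,"hand":255},{"x":0,"y":0,"z":0.006,"ax":0,"ay":0,"az":0,"hand":255},{"x":0,"y":0,"z":0.006,"ax":0,"ay":0,"az":0,"hand":255},{"x":0,"y":0,"z":0,"ax":0,"ay":0,"az":0,"hand":255}]'

```text
time: 7.57
tool_pos: [0.5667, 0.0245, 0.0765]
tool_rot: [0.0, 0.814, 0.581, 0.0]
wrist_force: [-3.1, -0.4, 6.9]
opening: 0.002
gripper_force: 3.8
```

Emit:
jog_arm --deltas '[{"x":0,"y":0,"z":0.006,"ax":0,"ay":0,"az":0,"hand":255},{"x":0,"y":0,"z":0.006,"ax":0,"ay":0,"az":0,"hand":255},{"x":0,"y":0,"z":0.006,"ax":0,"ay":0,"az":0,"hand":255},{"x":0,"y":0,"z":0,"ax":0,"ay":0,"az":0,"hand":255}]'

```text
time: 7.9
tool_pos: [0.5668, 0.0245, 0.0764]
tool_rot: [0.0, 0.814, 0.581, 0.001]
wrist_force: [-2.4, -0.4, 9.3]
opening: 0.0
gripper_force: 4.3
```

Emit:
jog_arm --deltas '[{"x":0,"y":0,"z":0.005,"ax":0,"ay":0,"az":0,"hand":255},{"x":0,"y":0,"z":0,"ax":0,"ay":0,"az":0,"hand":255}]'

```text
time: 8.07
tool_pos: [0.5668, 0.0245, 0.0763]
tool_rot: [0.001, 0.814, 0.581, 0.001]
wrist_force: [-3.4, 0.8, 9.0]
opening: -0.003
gripper_force: 4.4
```

Emit:
jog_arm --deltas '[{"x":0,"y":0,"z":0,"ax":0,"ay":0,"az":0,"hand":255}]'

```text
time: 8.15
tool_pos: [0.5668, 0.0244, 0.0763]
tool_rot: [0.001, 0.814, 0.581, 0.001]
wrist_force: [-2.5, 0.4, 8.8]
opening: -0.0
gripper_force: 4.5
```

Emit:
jog_arm --deltas '[{"x":0,"y":0,"z":0,"ax":0,"ay":0,"az":0,"hand":255}]'

```text
time: 8.23
tool_pos: [0.5668, 0.0245, 0.0763]
tool_rot: [0.001, 0.814, 0.581, 0.001]
wrist_force: [-2.2, -0.3, 8.6]
opening: -0.0
gripper_force: 4.4
```

Emit:
jog_arm --deltas '[{"x":0,"y":0,"z":0,"ax":0,"ay":0,"az":0,"hand":255}]'

```text
time: 8.32
tool_pos: [0.5668, 0.0245, 0.0763]
tool_rot: [0.001, 0.814, 0.581, 0.001]
wrist_force: [-2.6, -0.8, 9.2]
opening: -0.003
gripper_force: 4.5
```

Emit:
jog_arm --deltas '[{"x":0,"y":0,"z":0.005,"ax":0,"ay":0,"az":0,"hand":255},{"x":0,"y":0,"z":0,"ax":0,"ay":0,"az":0,"hand":255}]'

```text
time: 8.48
tool_pos: [0.5668, 0.0245, 0.0763]
tool_rot: [0.001, 0.814, 0.581, 0.001]
wrist_force: [-3.0, 0.5, 9.5]
opening: 0.002
gripper_force: 4.6
```

Emit:
jog_arm --deltas '[{"x":0,"y":0,"z":0,"ax":0,"ay":0,"az":0,"hand":255}]'

```text
time: 8.57
tool_pos: [0.5668, 0.0245, 0.0763]
tool_rot: [0.001, 0.814, 0.581, 0.001]
wrist_force: [-2.8, -0.3, 8.6]
opening: 0.003
gripper_force: 4.6
```

Emit:
jog_arm --deltas '[{"x":0,"y":0,"z":0,"ax":0,"ay":0,"az":0,"hand":255}]'

```text
time: 8.65
tool_pos: [0.5668, 0.0245, 0.0763]
tool_rot: [0.001, 0.814, 0.581, 0.001]
wrist_force: [-2.6, 0.1, 9.1]
opening: -0.001
gripper_force: 4.5
```

Emit:
jog_arm --deltas '[{"x":0,"y":0,"z":0,"ax":0,"ay":0,"az":0,"hand":255}]'

```text
time: 8.73
tool_pos: [0.5668, 0.0245, 0.0763]
tool_rot: [0.001, 0.814, 0.581, 0.001]
wrist_force: [-2.7, 0.6, 9.6]
opening: 0.0
gripper_force: 4.6
```

Emit:
jog_arm --deltas '[{"x":0,"y":0,"z":0.005,"ax":0,"ay":0,"az":0,"hand":255},{"x":0,"y":0,"z":0.004,"ax":0,"ay":0,"az":0,"hand":255},{"x":0,"y":0,"z":0,"ax":0,"ay":0,"az":0,"hand":255}]'

```text
time: 8.98
tool_pos: [0.5669, 0.0245, 0.0762]
tool_rot: [0.001, 0.814, 0.581, 0.001]
wrist_force: [-2.8, 0.4, 10.0]
opening: 0.001
gripper_force: 4.9
```

Emit:
jog_arm --deltas '[{"x":0,"y":0,"z":0,"ax":0,"ay":0,"az":0,"hand":255}]'

```text
time: 9.07
tool_pos: [0.5669, 0.0245, 0.0762]
tool_rot: [0.001, 0.814, 0.581, 0.001]
wrist_force: [-2.8, 1.2, 9.9]
opening: -0.004
gripper_force: 4.8
```

Emit:
jog_arm --deltas '[{"x":0,"y":0,"z":0,"ax":0,"ay":0,"az":0,"hand":255}]'

```text
time: 9.15
tool_pos: [0.5669, 0.0245, 0.0762]
tool_rot: [0.001, 0.814, 0.581, 0.001]
wrist_force: [-3.7, -0.3, 9.8]
opening: 0.001
gripper_force: 4.8
```

Emit:
jog_arm --deltas '[{"x":0,"y":0,"z":0,"ax":0,"ay":0,"az":0,"hand":255}]'

```text
time: 9.23
tool_pos: [0.5668, 0.0245, 0.0762]
tool_rot: [0.001, 0.814, 0.581, 0.001]
wrist_force: [-2.3, -0.1, 10.0]
opening: 0.004
gripper_force: 4.8
```

Emit:
jog_arm --deltas '[{"x":0,"y":0,"z":0.003,"ax":0,"ay":0,"az":0,"hand":255},{"x":0,"y":0,"z":0,"ax":0,"ay":0,"az":0,"hand":255},{"x":0,"y":0,"z":0,"ax":0,"ay":0,"az":0,"hand":255}]'

```text
time: 9.48
tool_pos: [0.5669, 0.0245, 0.0762]
tool_rot: [0.001, 0.814, 0.581, 0.001]
wrist_force: [-2.8, 0.5, 8.7]
opening: 0.003
gripper_force: 4.9
```

Emit:
jog_arm --deltas '[{"x":0,"y":0,"z":0,"ax":0,"ay":0,"az":0,"hand":255}]'

```text
time: 9.57
tool_pos: [0.5669, 0.0245, 0.0762]
tool_rot: [0.001, 0.814, 0.581, 0.001]
wrist_force: [-3.8, 0.4, 9.1]
opening: -0.004
gripper_force: 4.9
```

Emit:
jog_arm --deltas '[{"x":0,"y":0,"z":-0.05,"ax":0,"ay":0,"az":0,"hand":255},{"x":0,"y":0,"z":-0.1,"ax":0,"ay":0,"az":0,"hand":255},{"x":0,"y":0,"z":-0.5,"ax":0,"ay":0,"az":0,"hand":255},{"x":0,"y":0,"z":0,"ax":0,"ay":0,"az":0,"hand":255},{"x":0,"y":0,"z":0,"ax":0,"ay":0,"az":0,"hand":255}]'

```text
time: 9.98
tool_pos: [0.5669, 0.0245, 0.0916]
tool_rot: [0.001, 0.814, 0.581, 0.001]
wrist_force: [0.0, -0.5, 0.0]
opening: 0.002
gripper_force: 0.0
```

Emit:
jog_arm --deltas '[{"x":-0.99,"y":-0.035,"z":0,"ax":0,"ay":0,"az":0,"hand":255},{"x":-0.99,"y":-0.035,"z":0,"ax":0,"ay":0,"az":0,"hand":255},{"x":-0.99,"y":-0.035,"z":0,"ax":0,"ay":0,"az":0,"hand":255},{"x":0,"y":0,"z":0,"ax":0,"ay":0,"az":0,"hand":255},{"x":0,"y":0,"z":0.15,"ax":0,"ay":0,"az":0,"hand":255},{"x":0,"y":0,"z":0.15,"ax":0,"ay":0,"az":0,"hand":255},{"x":0,"y":0,"z":0.15,"ax":0,"ay":0,"az":0,"hand":255},{"x":0,"y":0,"z":0,"ax":0,"ay":0,"az":0,"hand":255}]'

```text
time: 10.65
tool_pos: [0.5394, -0.0439, 0.078]
tool_rot: [-0.001, 0.814, 0.581, -0.001]
wrist_force: [-0.1, 0.2, -0.1]
opening: -0.001
gripper_force: 0.0
```

Emit:
jog_arm --deltas '[{"x":0,"y":0,"z":0,"ax":0,"ay":0,"az":0,"hand":255}]'

```text
time: 10.73
tool_pos: [0.5396, -0.0441, 0.0788]
tool_rot: [-0.0, 0.814, 0.581, -0.0]
wrist_force: [-0.1, 0.1, 0.4]
opening: 0.006
gripper_force: 0.0
```

Emit:
jog_arm --deltas '[{"x":0,"y":0,"z":0.006,"ax":0,"ay":0,"az":0,"hand":255},{"x":0,"y":0,"z":0.006,"ax":0,"ay":0,"az":0,"hand":255},{"x":0,"y":0,"z":0.006,"ax":0,"ay":0,"az":0,"hand":255},{"x":0,"y":0,"z":0.006,"ax":0,"ay":0,"az":0,"hand":255},{"x":0,"y":0,"z":0.006,"ax":0,"ay":0,"az":0,"hand":255},{"x":0,"y":0,"z":0.006,"ax":0,"ay":0,"az":0,"hand":255},{"x":0,"y":0,"z":0.006,"ax":0,"ay":0,"az":0,"hand":255},{"x":0,"y":0,"z":0.006,"ax":0,"ay":0,"az":0,"hand":255}]'

```text
time: 11.4
tool_pos: [0.5397, -0.0449, 0.0783]
tool_rot: [0.0, 0.814, 0.581, 0.0]
wrist_force: [-0.0, -0.2, -0.6]
opening: 0.003
gripper_force: 0.0
```

Emit:
jog_arm --deltas '[{"x":0,"y":0,"z":0.006,"ax":0,"ay":0,"az":0,"hand":255},{"x":0,"y":0,"z":0.006,"ax":0,"ay":0,"az":0,"hand":255}]'

```text
time: 11.57
tool_pos: [0.5397, -0.0449, 0.078]
tool_rot: [-0.0, 0.814, 0.581, -0.0]
wrist_force: [0.9, 0.4, -0.3]
opening: -0.001
gripper_force: 0.0
```

Emit:
jog_arm --deltas '[{"x":0,"y":0,"z":0.006,"ax":0,"ay":0,"az":0,"hand":255},{"x":0,"y":0,"z":0.006,"ax":0,"ay":0,"az":0,"hand":255}]'

```text
time: 11.73
tool_pos: [0.5397, -0.0449, 0.0778]
tool_rot: [0.0, 0.814, 0.581, 0.0]
wrist_force: [-0.7, -0.2, 1.7]
opening: 0.0
gripper_force: 0.4
```

Emit:
jog_arm --deltas '[{"x":0,"y":0,"z":0,"ax":0,"ay":0,"az":0,"hand":255}]'

```text
time: 11.82
tool_pos: [0.5397, -0.0449, 0.0778]
tool_rot: [0.0, 0.814, 0.581, 0.0]
wrist_force: [0.2, 0.5, 1.1]
opening: 0.002
gripper_force: 0.3
```

Emit:
jog_arm --deltas '[{"x":0,"y":0,"z":0.006,"ax":0,"ay":0,"az":0,"hand":255},{"x":0,"y":0,"z":0.006,"ax":0,"ay":0,"az":0,"hand":255},{"x":0,"y":0,"z":0.006,"ax":0,"ay":0,"az":0,"hand":255},{"x":0,"y":0,"z":0.006,"ax":0,"ay":0,"az":0,"hand":255}]'

```text
time: 12.15
tool_pos: [0.5398, -0.0449, 0.0773]
tool_rot: [0.0, 0.814, 0.581, 0.0]
wrist_force: [-0.7, -0.8, 3.0]
opening: -0.002
gripper_force: 1.4
```

Emit:
jog_arm --deltas '[{"x":0,"y":0,"z":0.006,"ax":0,"ay":0,"az":0,"hand":255},{"x":0,"y":0,"z":0.006,"ax":0,"ay":0,"az":0,"hand":255},{"x":0,"y":0,"z":0.006,"ax":0,"ay":0,"az":0,"hand":255}]'

```text
time: 12.4
tool_pos: [0.5399, -0.0449, 0.0771]
tool_rot: [0.0, 0.814, 0.581, 0.0]
wrist_force: [-2.1, 0.8, 4.6]
opening: 0.0
gripper_force: 2.2
```

Emit:
jog_arm --deltas '[{"x":0,"y":0,"z":0.006,"ax":0,"ay":0,"az":0,"hand":255},{"x":0,"y":0,"z":0.006,"ax":0,"ay":0,"az":0,"hand":255}]'

```text
time: 12.57
tool_pos: [0.5399, -0.0449, 0.0768]
tool_rot: [0.0, 0.814, 0.581, 0.0]
wrist_force: [-1.0, -0.4, 5.9]
opening: -0.002
gripper_force: 2.8
```

Emit:
jog_arm --deltas '[{"x":0,"y":0,"z":0,"ax":0,"ay":0,"az":0,"hand":255}]'

```text
time: 12.65
tool_pos: [0.5399, -0.0449, 0.0768]
tool_rot: [0.0, 0.814, 0.581, 0.0]
wrist_force: [-1.7, 0.8, 6.2]
opening: -0.003
gripper_force: 2.7
```

Emit:
jog_arm --deltas '[{"x":0,"y":0,"z":0.006,"ax":0,"ay":0,"az":0,"hand":255},{"x":0,"y":0,"z":0.006,"ax":0,"ay":0,"az":0,"hand":255}]'

```text
time: 12.82
tool_pos: [0.5399, -0.0449, 0.0766]
tool_rot: [0.0, 0.814, 0.581, 0.0]
wrist_force: [-1.5, -0.1, 6.1]
opening: 0.002
gripper_force: 3.1
```

Emit:
jog_arm --deltas '[{"x":0,"y":0,"z":0.006,"ax":0,"ay":0,"az":0,"hand":255},{"x":0,"y":0,"z":0.006,"ax":0,"ay":0,"az":0,"hand":255}]'

```text
time: 12.98
tool_pos: [0.54, -0.0449, 0.0765]
tool_rot: [0.0, 0.814, 0.581, 0.0]
wrist_force: [-2.1, 1.3, 6.9]
opening: -0.0
gripper_force: 3.4
```

Emit:
jog_arm --deltas '[{"x":0,"y":0,"z":0,"ax":0,"ay":0,"az":0,"hand":255}]'

```text
time: 13.07
tool_pos: [0.54, -0.0449, 0.0765]
tool_rot: [0.0, 0.814, 0.581, 0.0]
wrist_force: [-2.5, 0.1, 7.9]
opening: 0.004
gripper_force: 3.3
```

Emit:
jog_arm --deltas '[{"x":0,"y":0,"z":0.006,"ax":0,"ay":0,"az":0,"hand":255},{"x":0,"y":0,"z":0.006,"ax":0,"ay":0,"az":0,"hand":255}]'

```text
time: 13.23
tool_pos: [0.54, -0.0449, 0.0764]
tool_rot: [0.0, 0.814, 0.581, 0.0]
wrist_force: [-2.4, 0.3, 7.2]
opening: -0.001
gripper_force: 3.7
```

Emit:
jog_arm --deltas '[{"x":0,"y":0,"z":0.006,"ax":0,"ay":0,"az":0,"hand":255},{"x":0,"y":0,"z":0.006,"ax":0,"ay":0,"az":0,"hand":255}]'

```text
time: 13.4
tool_pos: [0.54, -0.0449, 0.0762]
tool_rot: [0.0, 0.814, 0.581, 0.0]
wrist_force: [-2.2, 0.1, 7.5]
opening: 0.002
gripper_force: 4.0
```

Emit:
jog_arm --deltas '[{"x":0,"y":0,"z":0,"ax":0,"ay":0,"az":0,"hand":255}]'

```text
time: 13.48
tool_pos: [0.5401, -0.0449, 0.0762]
tool_rot: [0.0, 0.814, 0.581, 0.0]
wrist_force: [-2.7, 0.4, 8.0]
opening: 0.001
gripper_force: 4.0
```

Emit:
jog_arm --deltas '[{"x":0,"y":0,"z":0.006,"ax":0,"ay":0,"az":0,"hand":255},{"x":0,"y":0,"z":0.006,"ax":0,"ay":0,"az":0,"hand":255}]'

```text
time: 13.65
tool_pos: [0.5401, -0.0449, 0.0761]
tool_rot: [0.001, 0.814, 0.581, 0.001]
wrist_force: [-3.3, -0.4, 8.2]
opening: 0.003
gripper_force: 4.3
```

Emit:
jog_arm --deltas '[{"x":0,"y":0,"z":0.006,"ax":0,"ay":0,"az":0,"hand":255},{"x":0,"y":0,"z":0,"ax":0,"ay":0,"az":0,"hand":255}]'

```text
time: 13.82
tool_pos: [0.5401, -0.0449, 0.076]
tool_rot: [0.001, 0.814, 0.581, 0.001]
wrist_force: [-3.1, 0.7, 8.4]
opening: -0.002
gripper_force: 4.4
```

Emit:
jog_arm --deltas '[{"x":0,"y":0,"z":0,"ax":0,"ay":0,"az":0,"hand":255}]'

```text
time: 13.9
tool_pos: [0.5401, -0.0449, 0.076]
tool_rot: [0.001, 0.814, 0.581, 0.001]
wrist_force: [-2.3, 0.5, 9.7]
opening: 0.002
gripper_force: 4.4
```

Emit:
jog_arm --deltas '[{"x":0,"y":0,"z":0.006,"ax":0,"ay":0,"az":0,"hand":255},{"x":0,"y":0,"z":0,"ax":0,"ay":0,"az":0,"hand":255}]'

```text
time: 14.07
tool_pos: [0.5402, -0.0449, 0.0759]
tool_rot: [0.001, 0.814, 0.581, 0.001]
wrist_force: [-3.2, 0.3, 9.8]
opening: 0.001
gripper_force: 4.5
```

Emit:
jog_arm --deltas '[{"x":0,"y":0,"z":0.006,"ax":0,"ay":0,"az":0,"hand":255},{"x":0,"y":0,"z":0,"ax":0,"ay":0,"az":0,"hand":255}]'

```text
time: 14.23
tool_pos: [0.5401, -0.0449, 0.0759]
tool_rot: [0.001, 0.814, 0.581, 0.001]
wrist_force: [-3.1, 0.4, 9.1]
opening: -0.001
gripper_force: 4.6
```

Emit:
jog_arm --deltas '[{"x":0,"y":0,"z":0,"ax":0,"ay":0,"az":0,"hand":255}]'

```text
time: 14.32
tool_pos: [0.5402, -0.0449, 0.0759]
tool_rot: [0.001, 0.814, 0.581, 0.001]
wrist_force: [-3.1, 1.3, 9.6]
opening: 0.001
gripper_force: 4.8
```

Emit:
jog_arm --deltas '[{"x":0,"y":0,"z":0,"ax":0,"ay":0,"az":0,"hand":255}]'

```text
time: 14.4
tool_pos: [0.5402, -0.0449, 0.0759]
tool_rot: [0.001, 0.814, 0.581, 0.001]
wrist_force: [-2.9, -0.1, 9.1]
opening: 0.001
gripper_force: 4.7
```

Emit:
jog_arm --deltas '[{"x":0,"y":0,"z":0.006,"ax":0,"ay":0,"az":0,"hand":255},{"x":0,"y":0,"z":0,"ax":0,"ay":0,"az":0,"hand":255}]'

```text
time: 14.57
tool_pos: [0.5402, -0.0449, 0.0758]
tool_rot: [0.001, 0.814, 0.581, 0.001]
wrist_force: [-2.3, 0.0, 9.3]
opening: -0.001
gripper_force: 4.8
```

Emit:
jog_arm --deltas '[{"x":0,"y":0,"z":0,"ax":0,"ay":0,"az":0,"hand":255}]'

```text
time: 14.65
tool_pos: [0.5402, -0.0449, 0.0759]
tool_rot: [0.001, 0.814, 0.581, 0.001]
wrist_force: [-2.7, 0.4, 9.4]
opening: -0.001
gripper_force: 4.9
```

Emit:
jog_arm --deltas '[{"x":0,"y":0,"z":0,"ax":0,"ay":0,"az":0,"hand":255}]'

```text
time: 14.73
tool_pos: [0.5402, -0.0449, 0.0758]
tool_rot: [0.001, 0.814, 0.581, 0.001]
wrist_force: [-3.4, -0.5, 10.2]
opening: -0.002
gripper_force: 4.8
```

Emit:
jog_arm --deltas '[{"x":0,"y":0,"z":0,"ax":0,"ay":0,"az":0,"hand":255}]'

```text
time: 14.82
tool_pos: [0.5402, -0.0449, 0.0758]
tool_rot: [0.001, 0.814, 0.581, 0.001]
wrist_force: [-2.3, -0.9, 10.3]
opening: 0.002
gripper_force: 4.8
```

Emit:
jog_arm --deltas '[{"x":0,"y":0,"z":0.005,"ax":0,"ay":0,"az":0,"hand":255},{"x":0,"y":0,"z":0,"ax":0,"ay":0,"az":0,"hand":255}]'

```text
time: 14.98
tool_pos: [0.5402, -0.045, 0.0758]
tool_rot: [0.001, 0.814, 0.581, 0.001]
wrist_force: [-3.4, -0.9, 10.3]
opening: 0.002
gripper_force: 4.9
```

Emit:
jog_arm --deltas '[{"x":0,"y":0,"z":0,"ax":0,"ay":0,"az":0,"hand":255}]'

```text
time: 15.07
tool_pos: [0.5402, -0.0449, 0.0757]
tool_rot: [0.001, 0.814, 0.581, 0.001]
wrist_force: [-3.0, 0.0, 9.4]
opening: 0.001
gripper_force: 5.0
```

Emit:
jog_arm --deltas '[{"x":0,"y":0,"z":0,"ax":0,"ay":0,"az":0,"hand":255}]'

```text
time: 15.15
tool_pos: [0.5402, -0.045, 0.0758]
tool_rot: [0.001, 0.814, 0.581, 0.001]
wrist_force: [-2.8, 0.4, 10.6]
opening: -0.002
gripper_force: 4.9
```

Emit:
jog_arm --deltas '[{"x":0,"y":0,"z":0,"ax":0,"ay":0,"az":0,"hand":255}]'

```text
time: 15.23
tool_pos: [0.5402, -0.0449, 0.0758]
tool_rot: [0.001, 0.814, 0.581, 0.001]
wrist_force: [-3.0, -0.1, 9.9]
opening: 0.001
gripper_force: 4.9
```

Emit:
jog_arm --deltas '[{"x":0,"y":0,"z":0.004,"ax":0,"ay":0,"az":0,"hand":255},{"x":0,"y":0,"z":0,"ax":0,"ay":0,"az":0,"hand":255},{"x":0,"y":0,"z":0,"ax":0,"ay":0,"az":0,"hand":255}]'

```text
time: 15.48
tool_pos: [0.5402, -0.0449, 0.0757]
tool_rot: [0.001, 0.814, 0.581, 0.001]
wrist_force: [-3.2, 0.1, 9.8]
opening: 0.003
gripper_force: 5.1
```

Emit:
jog_arm --deltas '[{"x":0,"y":0,"z":0,"ax":0,"ay":0,"az":0,"hand":255}]'

```text
time: 15.57
tool_pos: [0.5402, -0.0449, 0.0757]
tool_rot: [0.001, 0.814, 0.581, 0.001]
wrist_force: [-3.2, 0.3, 10.5]
opening: -0.002
gripper_force: 5.0
```

Emit:
jog_arm --deltas '[{"x":0,"y":0,"z":0,"ax":0,"ay":0,"az":0,"hand":255}]'

```text
time: 15.65
tool_pos: [0.5402, -0.0449, 0.0757]
tool_rot: [0.001, 0.814, 0.581, 0.001]
wrist_force: [-2.7, -0.6, 10.3]
opening: -0.001
gripper_force: 5.0
```

Emit:
jog_arm --deltas '[{"x":0,"y":0,"z":-0.05,"ax":0,"ay":0,"az":0,"hand":255},{"x":0,"y":0,"z":-0.1,"ax":0,"ay":0,"az":0,"hand":255},{"x":0,"y":0,"z":-0.5,"ax":0,"ay":0,"az":0,"hand":255},{"x":-1,"y":0,"z":0,"ax":0,"ay":0,"az":0,"hand":255},{"x":-1,"y":0,"z":0,"ax":0,"ay":0,"az":0,"hand":255},{"x":-1,"y":0,"z":0,"ax":0,"ay":0,"az":0,"hand":255},{"x":0,"y":0,"z":0,"ax":0,"ay":0,"az":0,"hand":255},{"x":0,"y":0,"z":0,"ax":0,"ay":0,"az":0,"hand":255}]'

```text
time: 16.32
tool_pos: [0.5151, -0.1166, 0.0904]
tool_rot: [-0.0, 0.815, 0.58, 0.0]
wrist_force: [0.0, -0.5, -0.5]
opening: 0.001
gripper_force: 0.0
```

Emit:
jog_arm --deltas '[{"x":0,"y":0,"z":0.16,"ax":0,"ay":0,"az":0,"hand":255},{"x":0,"y":0,"z":0.16,"ax":0,"ay":0,"az":0,"hand":255},{"x":0,"y":0,"z":0.15,"ax":0,"ay":0,"az":0,"hand":255},{"x":0,"y":0,"z":0,"ax":0,"ay":0,"az":0,"hand":255},{"x":0,"y":0,"z":0,"ax":0,"ay":0,"az":0,"hand":255}]'

```text
time: 16.73
tool_pos: [0.5152, -0.1151, 0.078]
tool_rot: [-0.0, 0.814, 0.581, -0.0]
wrist_force: [-0.8, 0.2, 0.4]
opening: 0.003
gripper_force: 0.3
```

Run:
```python
from h import *
d=grab('side'); c=cv2.resize(d['color'][180:280,180:310,::-1],None,fx=5,fy=5,interpolation=cv2.INTER_CUBIC); cv2.imwrite('pics/s1.png',c)
```

```text
(no output)
```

View pics/s1.png

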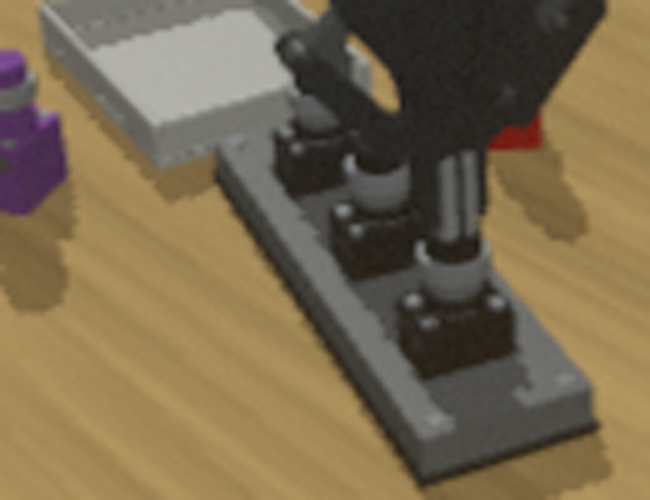

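The side view shows the shut fingertips resting centrally on cap 3 at about (455,240). Cap 2 at (380,155) is up again. Now I'll push unit 3.

Emit:
jog_arm --deltas '[{"x":0,"y":0,"z":0.006,"ax":0,"ay":0,"az":0,"hand":255},{"x":0,"y":0,"z":0.006,"ax":0,"ay":0,"az":0,"hand":255},{"x":0,"y":0,"z":0.006,"ax":0,"ay":0,"az":0,"hand":255},{"x":0,"y":0,"z":0.006,"ax":0,"ay":0,"az":0,"hand":255}]'

```text
time: 17.12
tool_pos: [0.5153, -0.1158, 0.0779]
tool_rot: [0.0, 0.814, 0.581, 0.0]
wrist_force: [0.2, 0.6, -0.8]
opening: -0.001
gripper_force: 0.0
```

Emit:
jog_arm --deltas '[{"x":0,"y":0,"z":0.006,"ax":0,"ay":0,"az":0,"hand":255},{"x":0,"y":0,"z":0.006,"ax":0,"ay":0,"az":0,"hand":255},{"x":0,"y":0,"z":0.006,"ax":0,"ay":0,"az":0,"hand":255}]'

```text
time: 17.37
tool_pos: [0.5153, -0.1158, 0.0776]
tool_rot: [0.0, 0.814, 0.581, 0.0]
wrist_force: [-0.2, -0.4, 0.5]
opening: 0.001
gripper_force: 0.6
```

Emit:
jog_arm --deltas '[{"x":0,"y":0,"z":0.006,"ax":0,"ay":0,"az":0,"hand":255},{"x":0,"y":0,"z":0.006,"ax":0,"ay":0,"az":0,"hand":255},{"x":0,"y":0,"z":0,"ax":0,"ay":0,"az":0,"hand":255}]'

```text
time: 17.62
tool_pos: [0.5154, -0.1158, 0.0774]
tool_rot: [0.0, 0.814, 0.581, 0.0]
wrist_force: [-0.4, 0.0, 1.8]
opening: 0.007
gripper_force: 1.0
```

Emit:
jog_arm --deltas '[{"x":0,"y":0,"z":0.006,"ax":0,"ay":0,"az":0,"hand":255},{"x":0,"y":0,"z":0.006,"ax":0,"ay":0,"az":0,"hand":255},{"x":0,"y":0,"z":0.006,"ax":0,"ay":0,"az":0,"hand":255}]'

```text
time: 17.87
tool_pos: [0.5154, -0.1158, 0.077]
tool_rot: [0.0, 0.814, 0.581, 0.0]
wrist_force: [-2.0, 0.1, 3.9]
opening: 0.0
gripper_force: 1.8
```

Emit:
jog_arm --deltas '[{"x":0,"y":0,"z":0.006,"ax":0,"ay":0,"az":0,"hand":255},{"x":0,"y":0,"z":0.006,"ax":0,"ay":0,"az":0,"hand":255},{"x":0,"y":0,"z":0.006,"ax":0,"ay":0,"az":0,"hand":255}]'

```text
time: 18.12
tool_pos: [0.5154, -0.1158, 0.0766]
tool_rot: [0.0, 0.814, 0.581, 0.0]
wrist_force: [-1.4, 0.6, 6.0]
opening: 0.002
gripper_force: 2.5
```

Emit:
jog_arm --deltas '[{"x":0,"y":0,"z":0.006,"ax":0,"ay":0,"az":0,"hand":255},{"x":0,"y":0,"z":0.006,"ax":0,"ay":0,"az":0,"hand":255},{"x":0,"y":0,"z":0,"ax":0,"ay":0,"az":0,"hand":255}]'

```text
time: 18.37
tool_pos: [0.5154, -0.1158, 0.0764]
tool_rot: [0.0, 0.814, 0.581, 0.0]
wrist_force: [-1.7, -0.5, 5.1]
opening: 0.0
gripper_force: 2.8
```

Emit:
jog_arm --deltas '[{"x":0,"y":0,"z":0.006,"ax":0,"ay":0,"az":0,"hand":255},{"x":0,"y":0,"z":0.006,"ax":0,"ay":0,"az":0,"hand":255},{"x":0,"y":0,"z":0.006,"ax":0,"ay":0,"az":0,"hand":255}]'

```text
time: 18.62
tool_pos: [0.5155, -0.1158, 0.0761]
tool_rot: [0.0, 0.814, 0.581, 0.0]
wrist_force: [-2.3, 1.2, 6.9]
opening: -0.002
gripper_force: 3.2
```

Emit:
jog_arm --deltas '[{"x":0,"y":0,"z":0.006,"ax":0,"ay":0,"az":0,"hand":255},{"x":0,"y":0,"z":0.006,"ax":0,"ay":0,"az":0,"hand":255},{"x":0,"y":0,"z":0,"ax":0,"ay":0,"az":0,"hand":255}]'

```text
time: 18.87
tool_pos: [0.5155, -0.1158, 0.0759]
tool_rot: [0.0, 0.814, 0.581, 0.0]
wrist_force: [-1.9, 0.0, 6.2]
opening: 0.003
gripper_force: 3.2
```

Emit:
jog_arm --deltas '[{"x":0,"y":0,"z":0.006,"ax":0,"ay":0,"az":0,"hand":255},{"x":0,"y":0,"z":0.006,"ax":0,"ay":0,"az":0,"hand":255}]'

```text
time: 19.03
tool_pos: [0.5156, -0.1159, 0.0757]
tool_rot: [0.0, 0.814, 0.581, 0.0]
wrist_force: [-1.8, 0.3, 6.6]
opening: -0.003
gripper_force: 3.4
```

Emit:
jog_arm --deltas '[{"x":0,"y":0,"z":0.006,"ax":0,"ay":0,"az":0,"hand":255},{"x":0,"y":0,"z":0.006,"ax":0,"ay":0,"az":0,"hand":255}]'

```text
time: 19.2
tool_pos: [0.5155, -0.1159, 0.0753]
tool_rot: [0.0, 0.814, 0.581, 0.0]
wrist_force: [-1.5, 0.5, 6.7]
opening: -0.003
gripper_force: 3.1
```

Emit:
jog_arm --deltas '[{"x":0,"y":0,"z":0,"ax":0,"ay":0,"az":0,"hand":255}]'

```text
time: 19.28
tool_pos: [0.5155, -0.1158, 0.0751]
tool_rot: [0.0, 0.814, 0.581, 0.0]
wrist_force: [-0.9, 1.3, 4.9]
opening: -0.002
gripper_force: 1.8
```

Emit:
jog_arm --deltas '[{"x":0,"y":0,"z":0,"ax":0,"ay":0,"az":0,"hand":255}]'

```text
time: 19.37
tool_pos: [0.5153, -0.1158, 0.0745]
tool_rot: [0.0, 0.814, 0.581, 0.0]
wrist_force: [-0.1, -0.9, -0.2]
opening: -0.001
gripper_force: 0.0
```

Emit:
jog_arm --deltas '[{"x":0,"y":0,"z":0.006,"ax":0,"ay":0,"az":0,"hand":255},{"x":0,"y":0,"z":0.006,"ax":0,"ay":0,"az":0,"hand":255}]'

```text
time: 19.53
tool_pos: [0.515, -0.1157, 0.0735]
tool_rot: [-0.0, 0.814, 0.581, -0.0]
wrist_force: [-0.4, -0.2, -0.3]
opening: 0.0
gripper_force: 0.0
```

Emit:
jog_arm --deltas '[{"x":0,"y":0,"z":0,"ax":0,"ay":0,"az":0,"hand":255}]'

```text
time: 19.62
tool_pos: [0.515, -0.1157, 0.0736]
tool_rot: [-0.0, 0.814, 0.581, -0.0]
wrist_force: [0.2, 1.1, -0.2]
opening: 0.004
gripper_force: 0.0
```

Emit:
jog_arm --deltas '[{"x":0,"y":0,"z":-0.2,"ax":0,"ay":0,"az":0,"hand":255},{"x":0,"y":0,"z":-1,"ax":0,"ay":0,"az":0,"hand":75},{"x":1,"y":0.02,"z":-0.5,"ax":0,"ay":0,"az":0,"hand":75},{"x":1,"y":0.02,"z":0,"ax":0,"ay":0,"az":0,"hand":75},{"x":1,"y":0.01,"z":0,"ax":0,"ay":0,"az":0,"hand":75},{"x":1,"y":0.01,"z":0,"ax":0,"ay":0,"az":0,"hand":75},{"x":1,"y":0.01,"z":0,"ax":0,"ay":0,"az":0,"hand":75},{"x":1,"y":0,"z":0,"ax":0,"ay":0,"az":0,"hand":75}]'

```text
time: 20.28
tool_pos: [0.5661, 0.0266, 0.1171]
tool_rot: [0.0, 0.814, 0.581, 0.0]
wrist_force: [0.8, -0.9, 1.3]
opening: 0.706
gripper_force: 0.0
```

Emit:
jog_arm --deltas '[{"x":0,"y":0,"z":0,"ax":0,"ay":0,"az":0,"hand":75},{"x":0,"y":0,"z":0,"ax":0,"ay":0,"az":0,"hand":75},{"x":0,"y":0,"z":0,"ax":0,"ay":0,"az":0,"hand":75}]'

```text
time: 20.53
tool_pos: [0.5656, 0.0251, 0.1168]
tool_rot: [0.0, 0.814, 0.581, -0.0]
wrist_force: [0.4, 0.4, 0.6]
opening: 0.706
gripper_force: 0.0
```

Run:
```python
from h import *
d=grab('side'); P=pts(d)
print(d['s']['tool_pos'],d['s']['wrist_force'],d['s']['opening'])
c=cv2.resize(d['color'][170:280,170:310,::-1],None,fx=5,fy=5,interpolation=cv2.INTER_CUBIC); cv2.imwrite('pics/s2.png',c)
```

```text
[0.56563894 0.02509605 0.11679546] [0.36749391 0.44487545 0.64965501] 0.7059110333938603
```

View pics/s2.png

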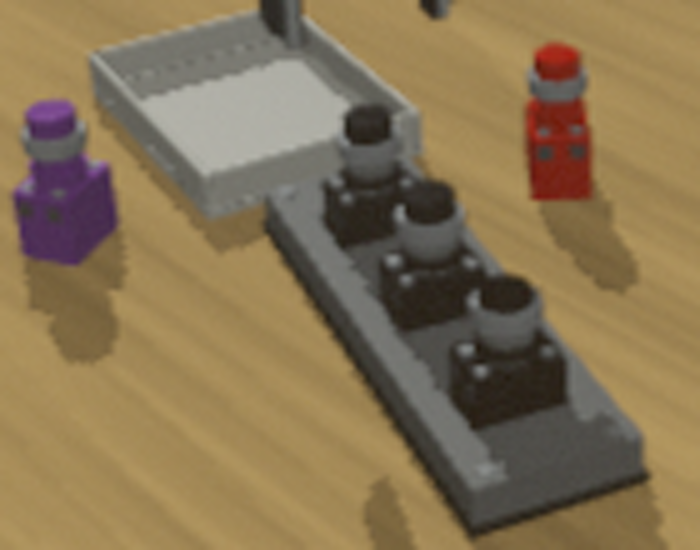

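Cap 1 at (370,122) is clearly proud and cap 3 at (505,295) is low. Cap 2 at (430,200) is hard to judge from here, so I'll measure all three heights from depth.

Run:
```python
from h import *
C=[(.565,.026),(.5405,-.045),(.5163,-.116)]
for n in ('side','top'):
    d=load('side') if n=='side' else grab('top'); P=pts(d).reshape(-1,3)
    for c in C:
        q=P[np.hypot(P[:,0]-c[0],P[:,1]-c[1])<.009]; q=q[(q[:,2]>.06)&(q[:,2]<.09)]
        print(n,len(q),np.percentile(q[:,2],[10,50,90]).round(4) if len(q) else '')
P=pts(d)
cv2.imwrite('pics/t2.png',cv2.resize(d['color'][190:270,180:315,::-1],None,fx=5,fy=5,interpolation=cv2.INTER_CUBIC))
```

```text
side 31 [0.0774 0.0798 0.0803]
side 33 [0.0776 0.0798 0.0804]
side 43 [0.0722 0.074  0.0754]
top 0 
top 62 [0.0763 0.079  0.0814]
top 61 [0.0708 0.0734 0.0758]
```

Caps 1 and 2 are up at about 80 mm, and cap 3 is locked at about 74 mm. So units 1 and 2 are rejects. I'll grip unit 1 now.

Emit:
jog_arm --deltas '[{"x":0,"y":0,"z":0.9,"ax":0,"ay":0,"az":0,"hand":75},{"x":0,"y":0,"z":0.9,"ax":0,"ay":0,"az":0,"hand":75},{"x":0,"y":0,"z":0.5,"ax":0,"ay":0,"az":0,"hand":75},{"x":0,"y":0,"z":0.3,"ax":0,"ay":0,"az":0,"hand":75},{"x":0,"y":0,"z":0.15,"ax":0,"ay":0,"az":0,"hand":75},{"x":0,"y":0,"z":0,"ax":0,"ay":0,"az":0,"hand":75},{"x":0,"y":0,"z":0,"ax":0,"ay":0,"az":0,"hand":75}]' --newtons 40

```text
time: 21.22
tool_pos: [0.5663, 0.0253, 0.049]
tool_rot: [0.0, 0.814, 0.581, 0.001]
wrist_force: [0.1, 0.1, 0.4]
opening: 0.708
gripper_force: 0.0
```

Emit:
jog_arm --deltas '[{"x":0,"y":0,"z":0,"ax":0,"ay":0,"az":0,"hand":110},{"x":0,"y":0,"z":0,"ax":0,"ay":0,"az":0,"hand":140},{"x":0,"y":0,"z":0,"ax":0,"ay":0,"az":0,"hand":155},{"x":0,"y":0,"z":0,"ax":0,"ay":0,"az":0,"hand":175},{"x":0,"y":0,"z":0,"ax":0,"ay":0,"az":0,"hand":255},{"x":0,"y":0,"z":0,"ax":0,"ay":0,"az":0,"hand":255},{"x":0,"y":0,"z":0,"ax":0,"ay":0,"az":0,"hand":255}]'

```text
time: 21.8
tool_pos: [0.5661, 0.0256, 0.049]
tool_rot: [0.0, 0.814, 0.581, 0.001]
wrist_force: [-2.9, 0.5, 5.2]
opening: 0.331
gripper_force: 39.3
```

Emit:
jog_arm --deltas '[{"x":0,"y":0,"z":-0.1,"ax":0,"ay":0,"az":0,"hand":255},{"x":0,"y":0,"z":-0.2,"ax":0,"ay":0,"az":0,"hand":255},{"x":0,"y":0,"z":-0.3,"ax":0,"ay":0,"az":0,"hand":255},{"x":0,"y":0,"z":-0.4,"ax":0,"ay":0,"az":0,"hand":255},{"x":0,"y":0,"z":-0.5,"ax":0,"ay":0,"az":0,"hand":255},{"x":0,"y":0,"z":-0.7,"ax":0,"ay":0,"az":0,"hand":255},{"x":0,"y":0,"z":0,"ax":0,"ay":0,"az":0,"hand":255},{"x":0,"y":0,"z":0,"ax":0,"ay":0,"az":0,"hand":255}]'

```text
time: 22.47
tool_pos: [0.5669, 0.0255, 0.1052]
tool_rot: [0.001, 0.814, 0.581, 0.002]
wrist_force: [0.2, -1.1, -2.5]
opening: 0.334
gripper_force: 39.6
```

Run:
```python
from h import *
d=grab('side'); print(d['s']['tool_pos'],d['s']['wrist_force'],d['s']['opening'],d['s']['gripper_force'])
c=cv2.resize(d['color'][160:280,170:310,::-1],None,fx=4,fy=4,interpolation=cv2.INTER_CUBIC); cv2.imwrite('pics/s3.png',c)
```

```text
[0.56691208 0.02545848 0.10519491] [ 0.16117167 -1.06443225 -2.45138102] 0.3340732124355342 39.60876703262329
```

View pics/s3.png

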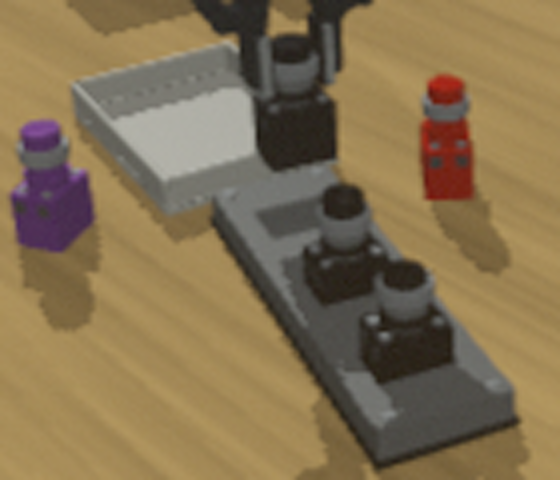

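Unit 1 hangs upright in the grip at about (295,110), and pocket 1 is empty. I'll carry it to the +y half of the tray.

Emit:
jog_arm --deltas '[{"x":0.5,"y":-0.05,"z":0,"ax":0,"ay":0,"az":0,"hand":255},{"x":0.9,"y":-0.08,"z":0,"ax":0,"ay":0,"az":0,"hand":255},{"x":0.9,"y":-0.08,"z":0,"ax":0,"ay":0,"az":0,"hand":255},{"x":0.9,"y":-0.08,"z":0,"ax":0,"ay":0,"az":0,"hand":255},{"x":0.9,"y":-0.08,"z":0,"ax":0,"ay":0,"az":0,"hand":255},{"x":0.9,"y":-0.08,"z":0,"ax":0,"ay":0,"az":0,"hand":255},{"x":0.9,"y":-0.08,"z":0,"ax":0,"ay":0,"az":0,"hand":255},{"x":0.9,"y":-0.08,"z":0,"ax":0,"ay":0,"az":0,"hand":255}]'

```text
time: 23.18
tool_pos: [0.6061, 0.1931, 0.1014]
tool_rot: [-0.001, 0.814, 0.581, -0.001]
wrist_force: [0.3, -0.3, -2.5]
opening: 0.331
gripper_force: 39.6
```

Emit:
jog_arm --deltas '[{"x":0.6,"y":-0.05,"z":0,"ax":0,"ay":0,"az":0,"hand":255},{"x":0.28,"y":-0.01,"z":0,"ax":0,"ay":0,"az":0,"hand":255},{"x":0,"y":0,"z":0.3,"ax":0,"ay":0,"az":-0.5,"hand":255},{"x":0,"y":0,"z":0.5,"ax":0,"ay":0,"az":-0.45,"hand":255},{"x":0,"y":0,"z":0.4,"ax":0,"ay":0,"az":0,"hand":255},{"x":0,"y":0,"z":0.3,"ax":0,"ay":0,"az":0,"hand":255},{"x":0,"y":0,"z":0,"ax":0,"ay":0,"az":0,"hand":255},{"x":0,"y":0,"z":0,"ax":0,"ay":0,"az":0,"hand":255}]'

```text
time: 23.85
tool_pos: [0.612, 0.212, 0.0647]
tool_rot: [-0.0, 0.78, 0.626, -0.001]
wrist_force: [-0.6, 0.7, -2.8]
opening: 0.33
gripper_force: 39.6
```

Emit:
jog_arm --deltas '[{"x":0,"y":0,"z":0.2,"ax":0,"ay":0,"az":0,"hand":255},{"x":0,"y":0,"z":0.2,"ax":0,"ay":0,"az":0,"hand":255},{"x":0,"y":0,"z":0.12,"ax":0,"ay":0,"az":0,"hand":255},{"x":0,"y":0,"z":0.06,"ax":0,"ay":0,"az":0,"hand":255},{"x":0,"y":0,"z":0.04,"ax":0,"ay":0,"az":0,"hand":255},{"x":0,"y":0,"z":0.02,"ax":0,"ay":0,"az":0,"hand":255},{"x":0,"y":0,"z":0,"ax":0,"ay":0,"az":0,"hand":255}]'

```text
time: 24.43
tool_pos: [0.6125, 0.2125, 0.0496]
tool_rot: [0.0, 0.78, 0.626, 0.0]
wrist_force: [-0.6, -0.8, -1.4]
opening: 0.331
gripper_force: 39.6
```

Emit:
jog_arm --deltas '[{"x":0,"y":0,"z":0.01,"ax":0,"ay":0,"az":0,"hand":255},{"x":0,"y":0,"z":0.01,"ax":0,"ay":0,"az":0,"hand":255},{"x":0,"y":0,"z":0.01,"ax":0,"ay":0,"az":0,"hand":255},{"x":0,"y":0,"z":0.01,"ax":0,"ay":0,"az":0,"hand":255}]'

```text
time: 24.77
tool_pos: [0.6125, 0.2125, 0.0487]
tool_rot: [0.0, 0.78, 0.626, 0.0]
wrist_force: [-0.6, -0.2, -2.2]
opening: 0.331
gripper_force: 39.6
```

Emit:
jog_arm --deltas '[{"x":0,"y":0,"z":0.01,"ax":0,"ay":0,"az":0,"hand":255},{"x":0,"y":0,"z":0.01,"ax":0,"ay":0,"az":0,"hand":255},{"x":0,"y":0,"z":0.01,"ax":0,"ay":0,"az":0,"hand":255},{"x":0,"y":0,"z":0.01,"ax":0,"ay":0,"az":0,"hand":255},{"x":0,"y":0,"z":0,"ax":0,"ay":0,"az":0,"hand":255}]'

```text
time: 25.18
tool_pos: [0.6124, 0.2125, 0.0475]
tool_rot: [-0.0, 0.78, 0.626, -0.0]
wrist_force: [-0.2, 0.6, -1.8]
opening: 0.331
gripper_force: 39.6
```

Emit:
jog_arm --deltas '[{"x":0,"y":0,"z":0.01,"ax":0,"ay":0,"az":0,"hand":255},{"x":0,"y":0,"z":0.01,"ax":0,"ay":0,"az":0,"hand":255},{"x":0,"y":0,"z":0,"ax":0,"ay":0,"az":0,"hand":255}]'

```text
time: 25.43
tool_pos: [0.6125, 0.2125, 0.0472]
tool_rot: [0.0, 0.78, 0.626, 0.0]
wrist_force: [-0.4, 0.1, -2.0]
opening: 0.333
gripper_force: 39.7
```

Emit:
jog_arm --deltas '[{"x":0,"y":0,"z":0.01,"ax":0,"ay":0,"az":0,"hand":255},{"x":0,"y":0,"z":0.01,"ax":0,"ay":0,"az":0,"hand":255},{"x":0,"y":0,"z":0,"ax":0,"ay":0,"az":0,"hand":255}]'

```text
time: 25.68
tool_pos: [0.6125, 0.2126, 0.0471]
tool_rot: [0.0, 0.78, 0.626, 0.0]
wrist_force: [-2.7, 0.4, 2.1]
opening: 0.325
gripper_force: 39.9
```

Emit:
jog_arm --deltas '[{"x":0,"y":0,"z":0.01,"ax":0,"ay":0,"az":0,"hand":255},{"x":0,"y":0,"z":0.01,"ax":0,"ay":0,"az":0,"hand":255},{"x":0,"y":0,"z":0,"ax":0,"ay":0,"az":0,"hand":255}]'

```text
time: 25.93
tool_pos: [0.6126, 0.2127, 0.0471]
tool_rot: [0.0, 0.78, 0.626, 0.0]
wrist_force: [-3.3, 0.6, 5.2]
opening: 0.33
gripper_force: 40.1
```

Emit:
jog_arm --deltas '[{"x":0,"y":0,"z":-0.02,"ax":0,"ay":0,"az":0,"hand":165},{"x":0,"y":0,"z":0,"ax":0,"ay":0,"az":0,"hand":140},{"x":0,"y":0,"z":0,"ax":0,"ay":0,"az":0,"hand":110},{"x":0,"y":0,"z":0,"ax":0,"ay":0,"az":0,"hand":75},{"x":0,"y":0,"z":0,"ax":0,"ay":0,"az":0,"hand":75},{"x":0,"y":0,"z":0,"ax":0,"ay":0,"az":0,"hand":75}]'

```text
time: 26.43
tool_pos: [0.6125, 0.2124, 0.0464]
tool_rot: [0.0, 0.78, 0.626, -0.0]
wrist_force: [-0.0, -0.4, 0.2]
opening: 0.708
gripper_force: 0.0
```

Emit:
jog_arm --deltas '[{"x":0,"y":0,"z":-0.3,"ax":0,"ay":0,"az":0,"hand":75},{"x":0,"y":0,"z":-0.6,"ax":0,"ay":0,"az":0,"hand":75},{"x":0,"y":0,"z":-1,"ax":0,"ay":0,"az":0,"hand":75},{"x":0,"y":0,"z":-0.9,"ax":0,"ay":0,"az":0.5,"hand":75},{"x":0,"y":0,"z":0,"ax":0,"ay":0,"az":0.45,"hand":75},{"x":-0.69,"y":0.05,"z":0,"ax":0,"ay":0,"az":0,"hand":75},{"x":-1,"y":0.05,"z":0,"ax":0,"ay":0,"az":0,"hand":75},{"x":-1,"y":0.06,"z":0,"ax":0,"ay":0,"az":0,"hand":75}]'

```text
time: 27.1
tool_pos: [0.5942, 0.1474, 0.1173]
tool_rot: [0.0, 0.814, 0.581, 0.0]
wrist_force: [-0.7, -0.2, -0.2]
opening: 0.704
gripper_force: 0.0
```

Emit:
jog_arm --deltas '[{"x":-1,"y":0.06,"z":0,"ax":0,"ay":0,"az":0,"hand":75},{"x":-1,"y":0.06,"z":0,"ax":0,"ay":0,"az":0,"hand":75},{"x":-1,"y":0.06,"z":0,"ax":0,"ay":0,"az":0,"hand":75},{"x":-1,"y":0.06,"z":0,"ax":0,"ay":0,"az":0,"hand":75},{"x":-1,"y":0.06,"z":0,"ax":0,"ay":0,"az":0,"hand":75},{"x":-1,"y":0.06,"z":0,"ax":0,"ay":0,"az":0,"hand":75},{"x":-1,"y":0.05,"z":0,"ax":0,"ay":0,"az":0,"hand":75},{"x":-1,"y":0.05,"z":0,"ax":0,"ay":0,"az":0,"hand":75}]'

```text
time: 27.77
tool_pos: [0.5398, -0.0464, 0.1174]
tool_rot: [0.0, 0.814, 0.581, 0.0]
wrist_force: [0.6, -0.5, -0.4]
opening: 0.706
gripper_force: 0.0
```

Emit:
jog_arm --deltas '[{"x":0,"y":0,"z":0,"ax":0,"ay":0,"az":0,"hand":75},{"x":0,"y":0,"z":0,"ax":0,"ay":0,"az":0,"hand":75},{"x":0,"y":0,"z":0,"ax":0,"ay":0,"az":0,"hand":75}]'

```text
time: 28.02
tool_pos: [0.5403, -0.0449, 0.1171]
tool_rot: [0.0, 0.814, 0.581, 0.0]
wrist_force: [-0.7, 0.5, -0.5]
opening: 0.705
gripper_force: 0.0
```

Run:
```python
from h import *
d=grab('side'); print(d['s']['tool_pos'],d['s']['tool_rot'])
c=cv2.resize(d['color'][160:280,170:310,::-1],None,fx=4,fy=4,interpolation=cv2.INTER_CUBIC); cv2.imwrite('pics/s4.png',c)
```

```text
[ 0.54034372 -0.04492208  0.11708519] [6.44010466e-05 8.14207433e-01 5.80573891e-01 4.55757880e-04]
```

View pics/s4.png

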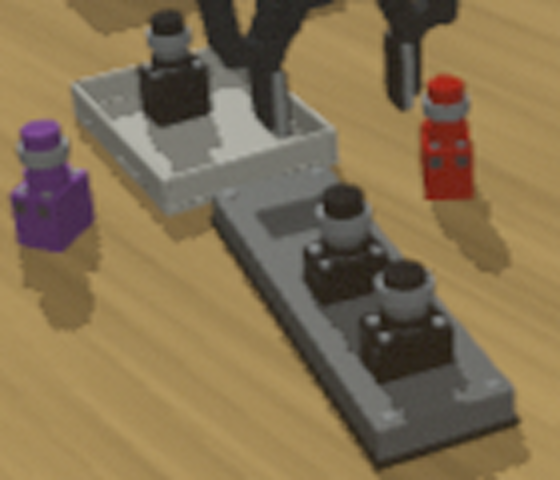

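Unit 1 stands upright in the tray at about (175,75). Units 2 and 3 are undisturbed and the gripper is centred over unit 2. Next I'll grip and lift unit 2.

Emit:
jog_arm --deltas '[{"x":0,"y":0,"z":0.9,"ax":0,"ay":0,"az":0,"hand":75},{"x":0,"y":0,"z":0.9,"ax":0,"ay":0,"az":0,"hand":75},{"x":0,"y":0,"z":0.5,"ax":0,"ay":0,"az":0,"hand":75},{"x":0,"y":0,"z":0.3,"ax":0,"ay":0,"az":0,"hand":75},{"x":0,"y":0,"z":0.15,"ax":0,"ay":0,"az":0,"hand":75},{"x":0,"y":0,"z":0,"ax":0,"ay":0,"az":0,"hand":75},{"x":0,"y":0,"z":0,"ax":0,"ay":0,"az":0,"hand":75}]'

```text
time: 28.65
tool_pos: [0.5407, -0.0451, 0.0487]
tool_rot: [0.0, 0.814, 0.581, 0.0]
wrist_force: [-0.6, -0.2, 0.4]
opening: 0.705
gripper_force: 0.0
```

Emit:
jog_arm --deltas '[{"x":0,"y":0,"z":0,"ax":0,"ay":0,"az":0,"hand":110},{"x":0,"y":0,"z":0,"ax":0,"ay":0,"az":0,"hand":140},{"x":0,"y":0,"z":0,"ax":0,"ay":0,"az":0,"hand":155},{"x":0,"y":0,"z":0,"ax":0,"ay":0,"az":0,"hand":175},{"x":0,"y":0,"z":0,"ax":0,"ay":0,"az":0,"hand":255},{"x":0,"y":0,"z":0,"ax":0,"ay":0,"az":0,"hand":255},{"x":0,"y":0,"z":0,"ax":0,"ay":0,"az":0,"hand":255}]'

```text
time: 29.23
tool_pos: [0.5405, -0.0453, 0.0488]
tool_rot: [0.0, 0.814, 0.581, 0.0]
wrist_force: [-1.9, 0.6, 5.9]
opening: 0.331
gripper_force: 39.3
```

Emit:
jog_arm --deltas '[{"x":0,"y":0,"z":-0.1,"ax":0,"ay":0,"az":0,"hand":255},{"x":0,"y":0,"z":-0.2,"ax":0,"ay":0,"az":0,"hand":255},{"x":0,"y":0,"z":-0.3,"ax":0,"ay":0,"az":0,"hand":255},{"x":0,"y":0,"z":-0.4,"ax":0,"ay":0,"az":0,"hand":255},{"x":0,"y":0,"z":-0.5,"ax":0,"ay":0,"az":0,"hand":255},{"x":0,"y":0,"z":-0.7,"ax":0,"ay":0,"az":0,"hand":255},{"x":0,"y":0,"z":0,"ax":0,"ay":0,"az":0,"hand":255},{"x":0,"y":0,"z":0,"ax":0,"ay":0,"az":0,"hand":255}]'

```text
time: 29.9
tool_pos: [0.5411, -0.0454, 0.1048]
tool_rot: [0.001, 0.814, 0.581, 0.001]
wrist_force: [-0.2, 0.4, -2.4]
opening: 0.331
gripper_force: 39.8
```

Emit:
jog_arm --deltas '[{"x":0.5,"y":-0.03,"z":0,"ax":0,"ay":0,"az":0,"hand":255},{"x":0.92,"y":-0.04,"z":0,"ax":0,"ay":0,"az":0,"hand":255},{"x":0.92,"y":-0.04,"z":0,"ax":0,"ay":0,"az":0,"hand":255},{"x":0.92,"y":-0.04,"z":0,"ax":0,"ay":0,"az":0,"hand":255},{"x":0.92,"y":-0.04,"z":0,"ax":0,"ay":0,"az":0,"hand":255},{"x":0.92,"y":-0.04,"z":0,"ax":0,"ay":0,"az":0,"hand":255},{"x":0.92,"y":-0.03,"z":0,"ax":0,"ay":0,"az":0,"hand":255},{"x":0.92,"y":-0.03,"z":0,"ax":0,"ay":0,"az":0,"hand":255}]'

```text
time: 30.57
tool_pos: [0.5892, 0.1232, 0.1012]
tool_rot: [-0.001, 0.814, 0.581, -0.001]
wrist_force: [-0.4, 0.4, -1.4]
opening: 0.329
gripper_force: 39.7
```

Emit:
jog_arm --deltas '[{"x":0.68,"y":-0.01,"z":0,"ax":0,"ay":0,"az":0,"hand":255},{"x":0.3,"y":0,"z":0,"ax":0,"ay":0,"az":0,"hand":255},{"x":0,"y":0,"z":0.3,"ax":0,"ay":0,"az":-0.5,"hand":255},{"x":0,"y":0,"z":0.5,"ax":0,"ay":0,"az":-0.45,"hand":255},{"x":0,"y":0,"z":0.4,"ax":0,"ay":0,"az":0,"hand":255},{"x":0,"y":0,"z":0.3,"ax":0,"ay":0,"az":0,"hand":255},{"x":0,"y":0,"z":0,"ax":0,"ay":0,"az":0,"hand":255},{"x":0,"y":0,"z":0,"ax":0,"ay":0,"az":0,"hand":255}]'

```text
time: 31.23
tool_pos: [0.5969, 0.144, 0.0645]
tool_rot: [-0.0, 0.78, 0.626, -0.001]
wrist_force: [-0.7, 0.4, -0.9]
opening: 0.327
gripper_force: 39.7
```

Emit:
jog_arm --deltas '[{"x":0,"y":0,"z":0.2,"ax":0,"ay":0,"az":0,"hand":255},{"x":0,"y":0,"z":0.2,"ax":0,"ay":0,"az":0,"hand":255},{"x":0,"y":0,"z":0.12,"ax":0,"ay":0,"az":0,"hand":255},{"x":0,"y":0,"z":0.06,"ax":0,"ay":0,"az":0,"hand":255},{"x":0,"y":0,"z":0.04,"ax":0,"ay":0,"az":0,"hand":255},{"x":0,"y":0,"z":0,"ax":0,"ay":0,"az":0,"hand":255},{"x":0,"y":0,"z":0,"ax":0,"ay":0,"az":0,"hand":255}]'

```text
time: 31.82
tool_pos: [0.5975, 0.1444, 0.0499]
tool_rot: [0.0, 0.78, 0.626, 0.0]
wrist_force: [0.4, 0.1, -1.8]
opening: 0.33
gripper_force: 39.7
```

Emit:
jog_arm --deltas '[{"x":0,"y":0,"z":0.012,"ax":0,"ay":0,"az":0,"hand":255},{"x":0,"y":0,"z":0.012,"ax":0,"ay":0,"az":0,"hand":255},{"x":0,"y":0,"z":0.012,"ax":0,"ay":0,"az":0,"hand":255},{"x":0,"y":0,"z":0.012,"ax":0,"ay":0,"az":0,"hand":255},{"x":0,"y":0,"z":0.012,"ax":0,"ay":0,"az":0,"hand":255},{"x":0,"y":0,"z":0.012,"ax":0,"ay":0,"az":0,"hand":255},{"x":0,"y":0,"z":0.012,"ax":0,"ay":0,"az":0,"hand":255},{"x":0,"y":0,"z":0.012,"ax":0,"ay":0,"az":0,"hand":255}]'

```text
time: 32.48
tool_pos: [0.5975, 0.1444, 0.0473]
tool_rot: [-0.0, 0.78, 0.626, -0.0]
wrist_force: [0.2, 0.7, -2.2]
opening: 0.328
gripper_force: 39.7
```

Emit:
jog_arm --deltas '[{"x":0,"y":0,"z":0.01,"ax":0,"ay":0,"az":0,"hand":255},{"x":0,"y":0,"z":0.01,"ax":0,"ay":0,"az":0,"hand":255},{"x":0,"y":0,"z":0,"ax":0,"ay":0,"az":0,"hand":255}]'

```text
time: 32.73
tool_pos: [0.5975, 0.1444, 0.0469]
tool_rot: [0.0, 0.78, 0.626, 0.0]
wrist_force: [0.4, -0.7, -0.6]
opening: 0.328
gripper_force: 39.8
```

Emit:
jog_arm --deltas '[{"x":0,"y":0,"z":0.01,"ax":0,"ay":0,"az":0,"hand":255},{"x":0,"y":0,"z":0.01,"ax":0,"ay":0,"az":0,"hand":255},{"x":0,"y":0,"z":0,"ax":0,"ay":0,"az":0,"hand":255}]'

```text
time: 32.98
tool_pos: [0.5975, 0.1445, 0.0469]
tool_rot: [0.0, 0.78, 0.626, 0.0]
wrist_force: [-1.9, 0.4, 2.1]
opening: 0.328
gripper_force: 40.0
```

Contact. Now I'll release, rise, and clear the view.

Emit:
jog_arm --deltas '[{"x":0,"y":0,"z":0,"ax":0,"ay":0,"az":0,"hand":165},{"x":0,"y":0,"z":0,"ax":0,"ay":0,"az":0,"hand":140},{"x":0,"y":0,"z":0,"ax":0,"ay":0,"az":0,"hand":110},{"x":0,"y":0,"z":0,"ax":0,"ay":0,"az":0,"hand":75},{"x":0,"y":0,"z":0,"ax":0,"ay":0,"az":0,"hand":75},{"x":0,"y":0,"z":0,"ax":0,"ay":0,"az":0,"hand":75}]'

```text
time: 33.48
tool_pos: [0.5975, 0.1444, 0.0464]
tool_rot: [0.0, 0.78, 0.626, 0.0]
wrist_force: [0.2, -0.4, 0.4]
opening: 0.703
gripper_force: 0.0
```

Emit:
jog_arm --deltas '[{"x":0,"y":0,"z":-0.3,"ax":0,"ay":0,"az":0,"hand":75},{"x":0,"y":0,"z":-0.6,"ax":0,"ay":0,"az":0,"hand":75},{"x":0,"y":0,"z":-1,"ax":0,"ay":0,"az":0,"hand":75},{"x":0,"y":0,"z":-1,"ax":0,"ay":0,"az":0,"hand":75},{"x":0,"y":0,"z":-1,"ax":0,"ay":0,"az":0,"hand":75},{"x":0,"y":0,"z":-1,"ax":0,"ay":0,"az":0,"hand":75},{"x":0,"y":0,"z":-1,"ax":0,"ay":0,"az":0,"hand":75},{"x":0,"y":0,"z":0,"ax":0,"ay":0,"az":0,"hand":75}]'

```text
time: 34.15
tool_pos: [0.5993, 0.1448, 0.2018]
tool_rot: [0.003, 0.78, 0.626, 0.005]
wrist_force: [0.8, -0.6, 1.1]
opening: 0.704
gripper_force: 0.0
```

Run:
```python
from h import *
d=grab('side'); print(d['s']['tool_pos'],d['s']['time'])
c=cv2.resize(d['color'][160:280,160:310,::-1],None,fx=4,fy=4,interpolation=cv2.INTER_CUBIC); cv2.imwrite('pics/s5.png',c)
P=pts(d).reshape(-1,3)
for c in [(.6125,.2125),(.5975,.1445),(.5163,-.116)]:
    q=P[np.hypot(P[:,0]-c[0],P[:,1]-c[1])<.009]; q=q[(q[:,2]>.06)&(q[:,2]<.09)]; print(len(q),np.percentile(q[:,2],[10,50,90]).round(4) if len(q) else '')
```

```text
[0.59932256 0.14476214 0.20175778] 34.15
17 [0.0737 0.0778 0.0789]
23 [0.0771 0.0779 0.0786]
43 [0.0719 0.0745 0.0751]
```

View pics/s5.png

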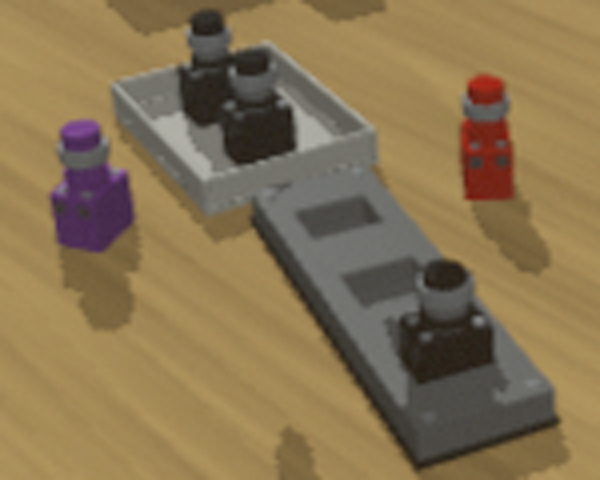

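Both rejects stand upright in the tray at about (208,70) and (257,105). Unit 3 is locked in its pocket at (445,300), and the arm is clear.

```bash
python3 -c "
from plant import robot
print(robot.hand_in())"
```

```text
the job is handed in; nothing more can be done
None
```

The job is handed in: units 1 and 2 did not click at about 10 N and now stand upright in the reject tray, while unit 3 clicked at about 7 N and stays locked in the rack.

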